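# Clear the spectrometer bench: bottles, sample pots and lamp to their places

### The arm

A 7-joint arm with a two-finger parallel gripper is mounted at the origin on the work surface. World frame = base frame: x ahead of the robot, y to its left, z up, the work surface at z = 0. Lengths are in m, angles in rad, forces in N, time in s.
With the tool pointing down it reaches from about 0.425 to 0.875 m from the base axis. Payload 9.9 kg.
Tool frame: the origin (TCP) lies between the finger pads; the fingertips stand 8 mm ahead of it and the grasp point (between the pads) lies 11 mm behind it (arm.tip_reach is the z of the fingertips in the tool frame, in m); z points along the fingers, y is the direction in which the jaws open and shut (so a half turn about z gives the same grasp; the last joint's range is limited). The gripper opens to 85 mm and grips with 20 to 120 N. Pads are 22 mm wide; open, the fingers measure 114 mm over their backs; the gripper's body (76 mm by 85 mm) begins 54 mm behind the grasp point. The pads swing forward as they close: fully open they stand 13 mm farther back than shut.
Start: joints at [1.07, 0.576, 0.025, 1.437, -0.015, 1.129, -0.057], TCP at [0.273, -0.617, 0.208] pointing down, gripper open.
Joint ranges: [-2.76, 2.76], [-0.34, 2.15], [-1.52, 1.57], [0.19, 2.46], [-1.09, 4.23], [0.17, 1.99], [-2.82, 2.82]. Speed limits (rad/s): [2.22, 2.22, 3.01, 3.01, 3.14, 3.14, 3.14].

### API

Orientations are given as a rotation vector (axis times angle).
In Python, from plant import arm gives the robot as it stands.
- The arm moves only by the tool step_arm, never from a script. Its arguments are lists of equal length, an entry for each row: "dp": the shift along the tool's x, y, z normalised to -1 to 1, where 1 is 0.15 m, a list of three; "angular": the turn, a rotation vector about the tool's x, y, z normalised to -1 to 1, where 1 is 360 degrees, a list of three. In form: {"dp": [[tx, ty, tz], ...], "angular": [[wx, wy, wz], ...]}. A call has 1 to 12 rows; each row is the pose to reach, as a shift and turn from the pose commanded when the call began, along the tool's axes at that moment, turning the shorter way round; what a row does not reach only later rows make up. A row lasts 1/10 s, in which the tool goes at most 50 mm and 8.59 degrees, less where a joint would pass 70% of its speed; a pose out of reach is approached as far as the arm can. A call with a number of a shift or a turn outside -1 to 1 is refused whole. A call with a gripper value outside its range is refused whole. "jaw" is the gripper's target within -1 to 1 (shut at 1, half-way at 0, fully open at -1), set as the call begins (left out, the last holds). The fingers move at their own pace and stop on an object; "squeeze" is the grip in N (left out, the last holds). Time passes only in rows, so rows that repeat a pose let the fingers close. It gives the time, the measured TCP pose, the force and the opening at its end, in the units of the state.
- arm.get_obs(): the state, without advancing time (a new reading comes with each control period).
- arm.capture(name): name is "side" or "top"; returns the picture (400x640x3 uint8, red, green, blue); there is no depth.
- arm.camera_info(name): a dict with "intrinsics" (3x3 intrinsics, pixels), "dist_coeffs" ([k1, k2, p1, p2, k3] as OpenCV has them; the pictures are not rectified), "view" (4x4, takes a point from world to camera coordinates). Camera axes: x right, y up, looking along -z (the intrinsics and any distortion apply to the point x, -y, -z); pixel columns grow to the right and rows downward; lengths in m; the calibration is good to about 2 mm. A picture is of the moment at which its call begins. camera_info takes no time and is no camera call.
- arm.close_job(): hands the job in, once; it reports no verdict.
The state is a dict: "time": time; "joint_pos": joint angles; "joint_velocities": joint speeds; "tau": joint torques, N m; "ee_pos": TCP position; "tcp_rot": TCP orientation; "contact_force": force on the tool from outside, world axes, zero at the start; "moment": the same for the moment, N m; "width": finger opening in m.
Only numpy, scipy, OpenCV 4.12 (cv2) and the standard library are available. Lean on these libraries where they do the work, as an engineer would, in place of code of your own. Each camera call takes 0.05 s, during which the arm holds its last target.

### The job

The measurements are over, so put the bench in order: stand the two amber bottles upright in the blue tray and the two red-capped sample pots upright in the yellow tray, one to each bay, and lay the lamp flat in its white cradle, between the low walls. Leave the glass beaker and the steel cup standing where they are.

Things in the scene. Friction and masses are not known exactly. Their poses are not given: they have to be found in the camera images.
- bottle_a_mid (a point): Amber glass bottle with a white screw cap and a paper label band, loose, standing upright: body 40 mm across up to 54 mm high, narrowing to a cap 28 mm across, 80 mm tall in all, about 120 g. The point is on its axis, half-way up (40 mm above its foot); z is up. There are two alike; either may take either bay.
- bottle_b_mid (a point): Amber glass bottle with a white screw cap and a paper label band, loose, standing upright: body 40 mm across up to 54 mm high, narrowing to a cap 28 mm across, 80 mm tall in all, about 120 g. The point is on its axis, half-way up (40 mm above its foot); z is up. There are two alike; either may take either bay.
- pot_a_mid (a point): White plastic sample pot with a red cap, loose, standing upright: a plain cylinder 38 mm across and 70 mm tall, about 90 g. The point is on its axis, half-way up (35 mm above its foot); z is up. There are two alike; either may take either bay.
- pot_b_mid (a point): White plastic sample pot with a red cap, loose, standing upright: a plain cylinder 38 mm across and 70 mm tall, about 90 g. The point is on its axis, half-way up (35 mm above its foot); z is up. There are two alike; either may take either bay.
- lamp_mid (a point): Spectrometer lamp, loose, lying flat, 150 mm long along its x, 200 g: clear glass tube 36 mm across, a light grey block 44 x 44 mm square at each end (36 mm long at -x next to an orange band, 14 mm at +x). The point is half-way along and half-way up (22 mm above what it lies on); the glass runs from 39 mm on its -x side to 61 mm on its +x side. z up.
- blue_tray: Blue plastic tray, fixed: 76 mm (x) by 146 mm (y), walls 4 mm thick and 16 mm high, floor 4 mm thick. A wall across the middle (y = 0) makes two open bays, each 68 mm (x) by 67 mm (y) inside, centred 35.5 mm from the origin towards +y and -y. Origin: centre of the underside; z up.
- yellow_tray: Yellow plastic tray, fixed: 76 mm (x) by 146 mm (y), walls 4 mm thick and 16 mm high, floor 4 mm thick. A wall across the middle (y = 0) makes two open bays, each 68 mm (x) by 67 mm (y) inside, centred 35.5 mm from the origin towards +y and -y. Origin: centre of the underside; z up.
- lamp_cradle: White cradle, grey foam pads, fixed: 76 (x) by 194 mm (y). Lamp lies along its y, either way round, end blocks on two pads 16 mm above the bench (lamp axis then 38 mm up). Walls 28 mm high at the ends (182 mm apart inside) and beside the pads (64 mm apart inside); the middle 66 mm has only the 6 mm base: room for fingers. Origin: centre of underside; z up.
- beaker_mid (a point): Empty glass beaker, loose, a bystander that stays where it is: 52 mm across, 70 mm tall. The point is on its axis, 35 mm above its foot.
- steel_cup_mid (a point): Empty steel cup, loose, a bystander that stays where it is: 48 mm across, 45 mm tall. The point is on its axis, 22.5 mm above its foot.
Not all that is in view belongs to the job. What is shaped like the part that bears lamp_mid but turquoise is not meant.

How it is judged:
At the end, for the whole second after the job is handed in: Amber bottles upright on the blue tray's floor, pots in the yellow, one per bay (tilt under 0.12 rad); lamp level on both cradle pads, centre within 15 mm across and 20 mm along, 0.2 rad of its length; beaker and steel cup upright within 25 mm of their start; things at rest (x of bottle_a_mid in the frame of blue_tray between -0.022 and 0.022 m and y of bottle_a_mid in the frame of blue_tray between -0.056 and 0.056 m and z of bottle_a_mid in the frame of blue_tray between 0.039 and 0.05 m and angle between each of bottle_a_mid, bottle_b_mid, pot_a_mid, pot_b_mid's own z axis and vertical below 0.12 rad and x of bottle_b_mid in the frame of blue_tray between -0.022 and 0.022 m and y of bottle_b_mid in the frame of blue_tray between -0.056 and 0.056 m and z of bottle_b_mid in the frame of blue_tray between 0.039 and 0.05 m and ((y of bottle_a_mid in the frame of blue_tray above 0.015 m and y of bottle_b_mid in the frame of blue_tray below -0.015 m) or (y of bottle_b_mid in the frame of blue_tray above 0.015 m and y of bottle_a_mid in the frame of blue_tray below -0.015 m)) and x of pot_a_mid in the frame of yellow_tray between -0.022 and 0.022 m and y of pot_a_mid in the frame of yellow_tray between -0.056 and 0.056 m and z of pot_a_mid in the frame of yellow_tray between 0.034 and 0.045 m and x of pot_b_mid in the frame of yellow_tray between -0.022 and 0.022 m and y of pot_b_mid in the frame of yellow_tray between -0.056 and 0.056 m and z of pot_b_mid in the frame of yellow_tray between 0.034 and 0.045 m and ((y of pot_a_mid in the frame of yellow_tray above 0.015 m and y of pot_b_mid in the frame of yellow_tray below -0.015 m) or (y of pot_b_mid in the frame of yellow_tray above 0.015 m and y of pot_a_mid in the frame of yellow_tray below -0.015 m)) and x of lamp_mid in the frame of lamp_cradle between -0.015 and 0.015 m and y of lamp_mid in the frame of lamp_cradle between -0.02 and 0.02 m and z of lamp_mid in the frame of lamp_cradle between 0.033 and 0.043 m and angle between lamp_mid's own x axis and vertical between 1.5 and 1.642 rad and angle between the x axis of lamp_mid and the y axis of lamp_cradle, either way round below 0.2 rad and distance of each of beaker_mid, steel_cup_mid from where it was at the start of the episode below 0.025 m and angle between each of beaker_mid, steel_cup_mid's own z axis and vertical below 0.2 rad and linear speed of each of bottle_a, bottle_b, pot_a, pot_b, lamp below 0.02 m/s); the robot touches nothing.
It fails at once if the glass beaker is shoved aside or knocked over (distance of beaker_mid from where it was at the start of the episode above 0.03 m or angle between beaker_mid's own z axis and vertical above 0.5 rad).
It fails at once if the steel cup is shoved aside or knocked over (distance of steel_cup_mid from where it was at the start of the episode above 0.03 m or angle between steel_cup_mid's own z axis and vertical above 0.5 rad).
It also fails if it takes over 120 s, if anything falls off the work surface, if the arm or the gripper's body presses on something with over 40 N, if the wrist force passes 120 N, or if a joint passes its speed limit or range.

## Working session

There is one attempt and no reset: what is moved stays moved. The work goes in short steps, Python scripts to look and compute and a tool call to move; the robot and the scene stay as the last step left them, time stands still between calls to the robot, and variables do not carry over. Pictures are saved under pics/ and viewed, and the job is handed in when it is done.

Besides the shell and the picture viewer there is one more tool, called as a command line: name --argument value ..., lists and objects as JSON in quotes. step_arm: Moves the arm, as the interface text tells. Its arguments: {"type":"object","properties":{"dp":{"type":"array","items":{"type":"array","items":{"type":"number","minimum":-1,"maximum":1}}},"angular":{"type":"array","items":{"type":"array","items":{"type":"number","minimum":-1,"maximum":1}}},"jaw":{"type":"number"},"squeeze":{"type":"number"}},"required":["dp","angular"]}

```bash
ls; mkdir -p pics
python3 - <<'E'
from plant import arm
import cv2
print(arm.get_obs()); print(arm.tip_reach)
for n in("side","top"):
    print(n,arm.camera_info(n))
    cv2.imwrite(f"pics/{n}0.png",arm.capture(n)[:,:,::-1])
E
```

```text
pics
{'time': 0.0, 'joint_pos': array([ 1.07018604,  0.57655591,  0.02485112,  1.43792478, -0.01502037,
        1.12898326, -0.05647726]), 'joint_velocities': array([ 2.97793539e-04,  1.49997778e-04, -1.33060206e-03,  9.54389426e-05,
        2.68343451e-04, -5.85703950e-04,  9.19593590e-06]), 'tau': array([-3.97404337e-04, -7.65745568e+01,  2.24932484e+00, -2.85960978e+01,
        1.50100398e-02,  1.29705132e-02, -1.59219479e-05]), 'ee_pos': array([ 0.27307556, -0.61675346,  0.20742092]), 'tcp_rot': array([-3.07200373e+00, -6.49721497e-01,  6.61770979e-04]), 'contact_force': array([ 0.41065639, -0.27397486,  0.32409287]), 'moment': array([-0.01446313,  0.02035003,  0.07830557]), 'width': 0.08527031950898478}
0.008
side {'intrinsics': array([[487.45547355,   0.        , 315.71794568],
       [  0.        , 487.45547355, 201.85873448],
       [  0.        ,   0.        ,   1.        ]]), 'dist_coeffs': array([0.03699281, 0.        , 0.        , 0.        , 0.        ]), 'view': array([[-0.95108355, -0.30856977,  0.01499236,  0.38595284],
       [ 0.18326649, -0.52447149,  0.83147041, -0.14613327],
       [-0.24870357,  0.79354543,  0.55536671, -1.41513367],
       [ 0.        ,  0.        ,  0.        ,  1.        ]])}
top {'intrinsics': array([[388.45143139,   0.        , 320.59325171],
       [  0.        , 388.45143139, 193.28529737],
       [  0.        ,   0.        ,   1.        ]]), 'dist_coeffs': array([-0.0863327,  0.       ,  0.       ,  0.       ,  0.       ]), 'view': array([[ 8.43914471e-02, -9.96432655e-01,  2.18331285e-04,
        -6.46808192e-02],
       [ 9.74030323e-01,  8.25403104e-02,  2.10836494e-01,
        -4.31848853e-01],
       [-2.10102389e-01, -1.75801356e-02,  9.77521317e-01,
        -1.30173423e+00],
       [ 0.00000000e+00,  0.00000000e+00,  0.00000000e+00,
         1.00000000e+00]])}
```

View pics/top0.png

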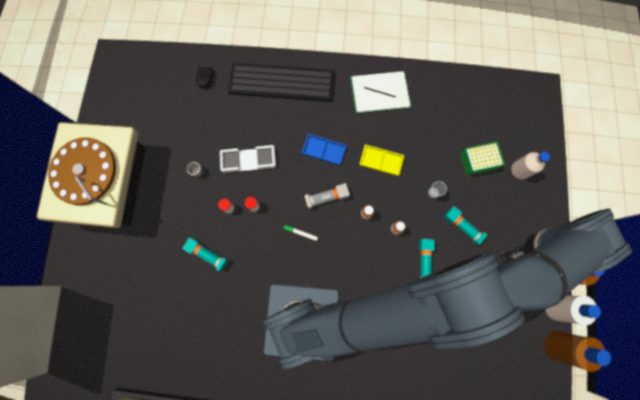

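View pics/side0.png

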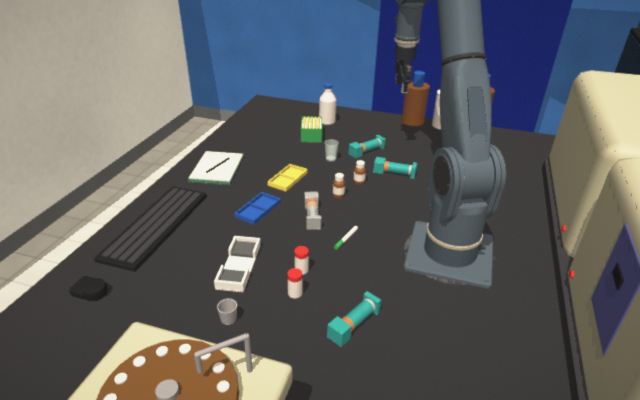

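The top view has x up and y to the left. The blue tray is at about (325,149), yellow (383,160), cradle (248,158), lamp (327,196), bottles (367,212) and (399,228), pots (227,206) and (252,204), beaker (437,190), cup (194,169). I'll enlarge crops for accurate positions.

```bash
cat > h.py <<'E'
import numpy as np, cv2
from plant import arm
def cam(n):
    c=arm.camera_info(n); V=np.array(c["view"]); F=np.diag([1,-1,-1.])
    return np.array(c["intrinsics"]),np.array(c["dist_coeffs"]),F@V[:3,:3],F@V[:3,3]
def proj(n,P):
    K,d,R,t=cam(n); return cv2.projectPoints(np.array(P,float).reshape(-1,3),cv2.Rodrigues(R)[0],t,K,d)[0].reshape(-1,2)
def ray(n,uv,z):
    K,d,R,t=cam(n); p=cv2.undistortPoints(np.array(uv,float).reshape(-1,1,2),K,d).reshape(-1,2)
    D=np.c_[p,np.ones(len(p))]@R; C=-R.T@t
    return C+D*((z-C[2])/D[:,2])[:,None]
def crop(src,x0,y0,x1,y1,s,out,pts=None):
    im=cv2.imread(src)[y0:y1,x0:x1]; im=cv2.resize(im,None,fx=s,fy=s,interpolation=cv2.INTER_CUBIC)
    for x in range((x0//10+1)*10,x1,10):
        cv2.line(im,(int((x-x0+.5)*s),0),(int((x-x0+.5)*s),6 if x%50 else 16),(0,255,255),1)
        if x%20==0: cv2.putText(im,str(x),(int((x-x0+.5)*s)-10,28),0,.4,(0,255,255),1)
    for y in range((y0//10+1)*10,y1,10):
        cv2.line(im,(0,int((y-y0+.5)*s)),(8,int((y-y0+.5)*s)),(0,255,255),1); cv2.putText(im,str(y),(10,int((y-y0+.5)*s)+4),0,.4,(0,255,255),1)
    if pts is not None:
        for p in pts: cv2.circle(im,(int((p[0]-x0+.5)*s),int((p[1]-y0+.5)*s)),1,(255,0,255),-1)
    cv2.imwrite(out,im)
E
python3 -c "
from h import *
crop('pics/top0.png',180,130,310,220,6,'pics/c1.png')
crop('pics/top0.png',295,125,455,245,5,'pics/c2.png')
"
```

```text
(no output)
```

View pics/c1.png

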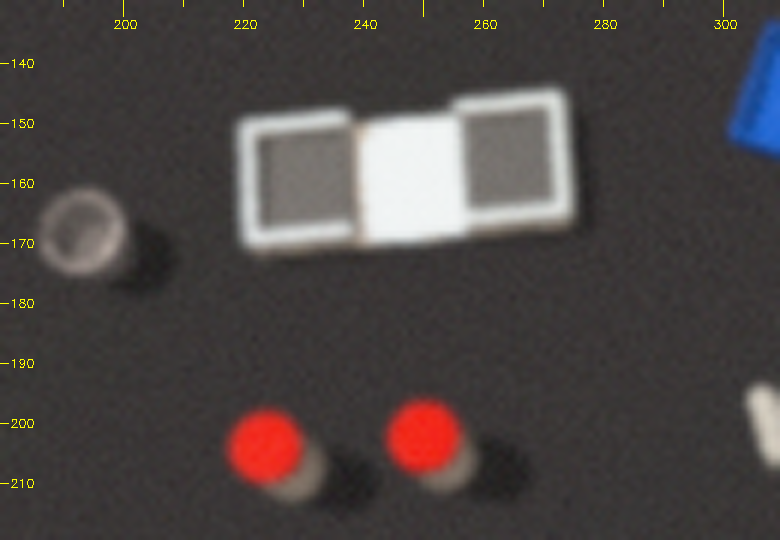

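View pics/c2.png

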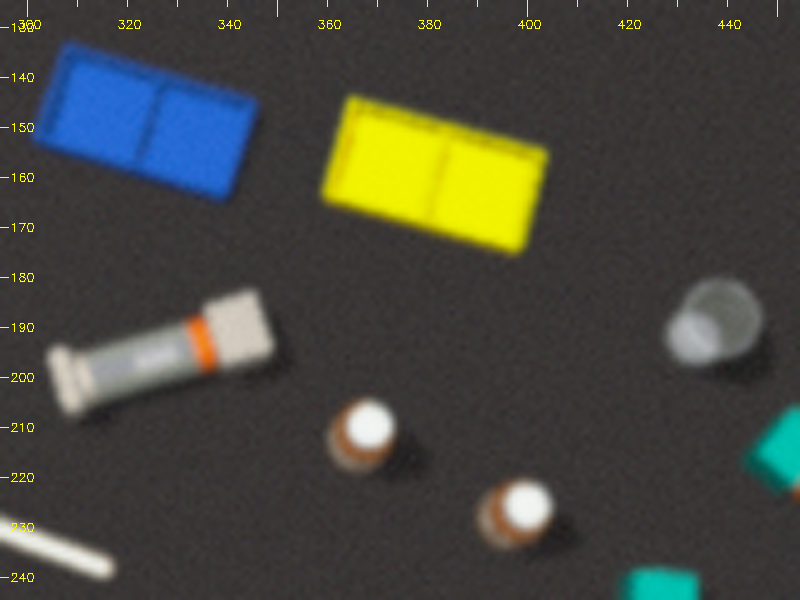

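```bash
cat > m.py <<'E'
from h import *
np.set_printoptions(precision=4,suppress=True)
def q(z,*p): return ray("top",p,z)
print("pots",q(.07,(223.8,204),(250,202.3)))
print("bot",q(.08,(368.5,209.5),(399.9,225.7)))
print("beak",q(.07,(438.9,188.1)),"cup",q(.045,(193.3,168)))
for n,z,c in(("blue",.016,[(307.7,133.5),(345.9,144.5),(340.1,164.1),(302.1,152.5)]),("yel",.016,[(364.5,143.9),(403.9,154.5),(398.9,174.9),(359.1,164.1)]),("crad",.028,[(219.2,149.8),(273.3,144.5),(275.5,166.5),(220.7,170.3)]),("lamp",.044,[(304.5,194.8),(345.9,182.5),(349.1,194.9),(308.9,206.9)])):
    P=ray("top",c,z)[:,:2]; print(n,P.mean(0),[np.linalg.norm(P[i]-P[i-1]) for i in range(4)]); d=P[0]+P[3]-P[1]-P[2]; print("  dir",np.degrees(np.arctan2(d[1],d[0])))
E
python3 m.py
python3 -c "
from h import *
crop('pics/side0.png',195,130,425,330,3.4,'pics/c3.png')"
```

```text
pots [[0.3656 0.2968 0.07  ]
 [0.3791 0.208  0.07  ]]
bot [[ 0.3866 -0.1935  0.08  ]
 [ 0.3406 -0.3014  0.08  ]]
beak [[ 0.4832 -0.433   0.07  ]] cup [[0.4894 0.431  0.045 ]]
blue [ 0.6094 -0.0254] [np.float64(0.07594648868452576), np.float64(0.14625321177495387), np.float64(0.07778444888765368), np.float64(0.14447183660765853)]
  dir 77.52937671796671
yel [ 0.5867 -0.2373] [np.float64(0.07993156908936219), np.float64(0.14858255942456564), np.float64(0.07998068077910346), np.float64(0.1482774986239262)]
  dir 79.14031665237978
crad [0.548  0.2472] [np.float64(0.07785278661876006), np.float64(0.1976071018183889), np.float64(0.08354588989879175), np.float64(0.19729709777541746)]
  dir 99.65420852700572
lamp [ 0.433  -0.0511] [np.float64(0.045408227626207893), np.float64(0.15094505906334918), np.float64(0.045555579045025996), np.float64(0.14563979120131307)]
  dir 111.75574154573138
```

View pics/c3.png

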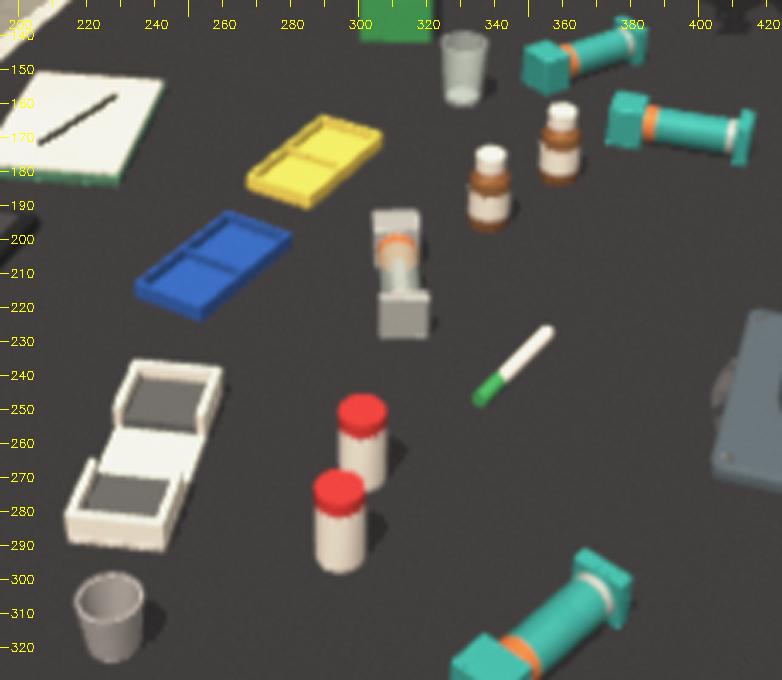

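```bash
cat > ov.py <<'E'
from h import *
import sys
def circ(x,y,z,r): a=np.linspace(0,2*np.pi,40); return np.c_[x+r*np.cos(a),y+r*np.sin(a),0*a+z]
def box(x,y,th,lx,ly,z):  # outline
    t=np.linspace(-.5,.5,25); o=0*t+.5
    P=np.r_[np.c_[t*lx,o*ly],np.c_[t*lx,-o*ly],np.c_[o*lx,t*ly],np.c_[-o*lx,t*ly]]
    c,s=np.cos(th),np.sin(th); return np.c_[P@np.array([[c,s],[-s,c]])+[x,y],np.full(len(P),z)]
r=np.radians
S={'potA':(.3656,.2968),'potB':(.3791,.208),'botA':(.3866,-.1935),'botB':(.3406,-.3014),'beak':(.4832,-.433),'cup':(.4894,.431)}
S.update(blue=(.6094,-.0254,r(-12.4)),yel=(.5867,-.2373,r(-10.9)),crad=(.547,.2472,r(9.6)),lamp=(.433,-.0511,r(111.7-90)))
def pts():
    L=[]
    for k in('potA','potB'): L+=[circ(*S[k],.07,.019),circ(*S[k],0,.019)]
    for k in('botA','botB'): L+=[circ(*S[k],.08,.014),circ(*S[k],0,.02)]
    L+=[circ(*S['beak'],.07,.026),circ(*S['beak'],0,.026),circ(*S['cup'],.045,.024)]
    for k in('blue','yel'): L+=[box(*S[k],.076,.146,.016)]
    L+=[box(*S['crad'],.076,.194,.028),box(*S['lamp'],.044,.150,.044)]
    return np.concatenate(L)
if __name__=="__main__":
    t=sys.argv[1]; P=pts()
    crop(f'pics/top{t}.png',180,130,310,220,6,f'pics/o1{t}.png',proj('top',P))
    crop(f'pics/top{t}.png',295,125,455,245,5,f'pics/o2{t}.png',proj('top',P))
    crop(f'pics/side{t}.png',195,130,425,330,3.4,f'pics/o3{t}.png',proj('side',P))
E
python3 ov.py 0
```

```text
(no output)
```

View pics/o10.png

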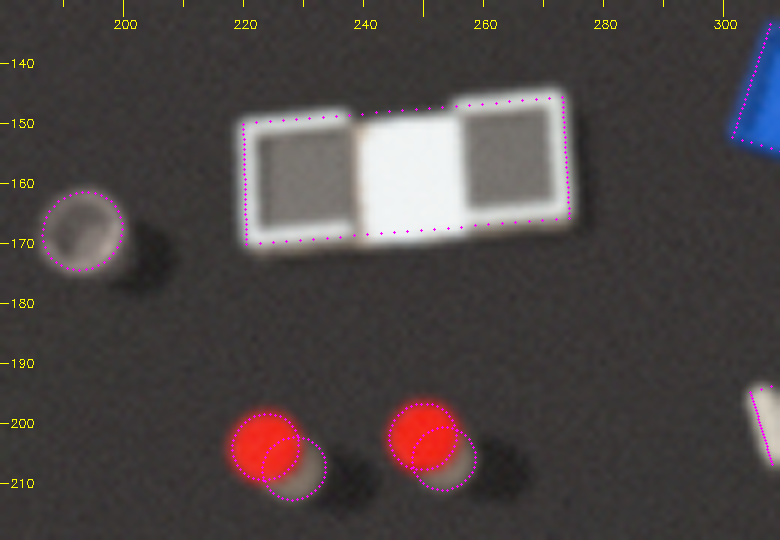

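View pics/o20.png

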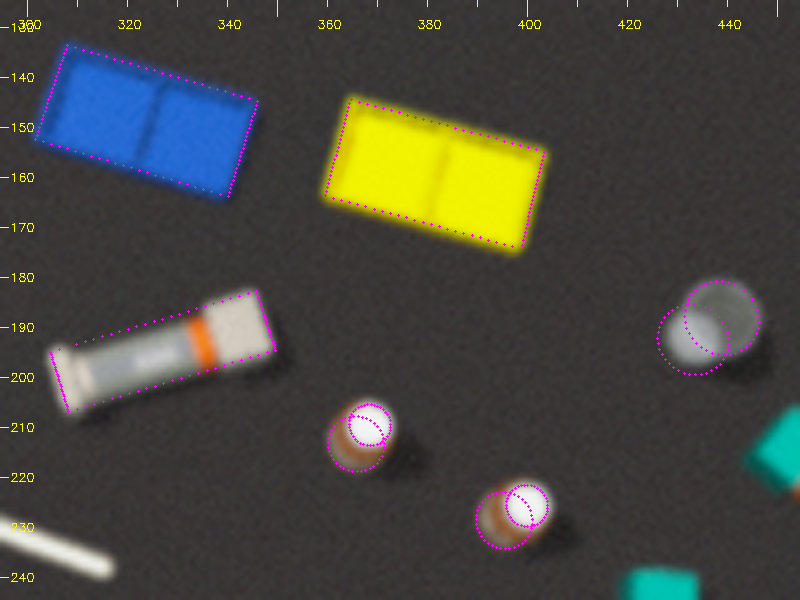

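View pics/o30.png

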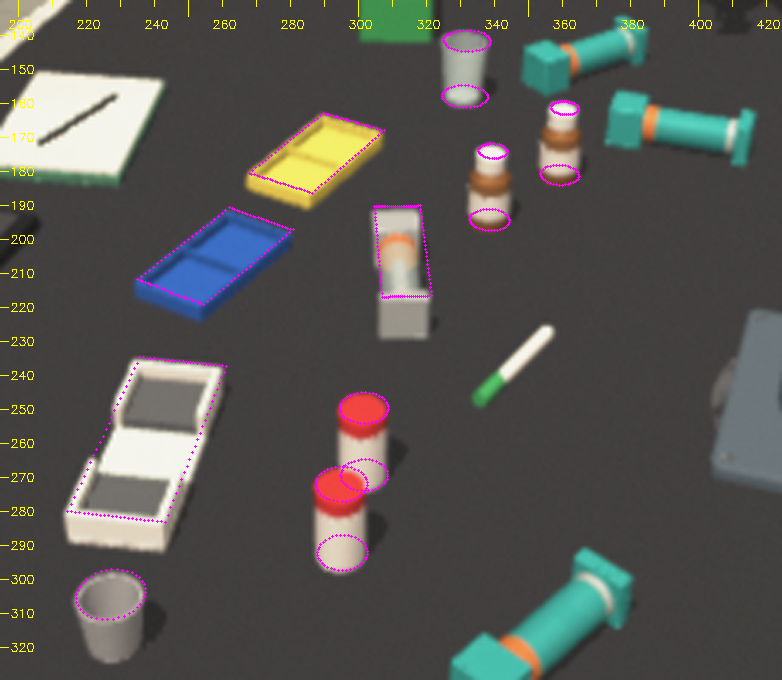

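The wireframe overlay agrees within about 1 px in both views, so the poses are good to 2–3 mm. Next is the move planner, starting with bottle B.

```bash
cat > g.py <<'E'
from h import *
import sys
from scipy.spatial.transform import Rotation as Rn
# usage: g.py x y z jawdeg : prints dp, angular
def go(x,y,z,j):
    o=arm.get_obs(); R0=Rn.from_rotvec(o["tcp_rot"]); p=np.array([x,y,z])-o["ee_pos"]
    best=None
    for a in(j,j+180):
        a=np.radians(a); yv=np.array([np.cos(a),np.sin(a),0]); zv=np.array([0,0,-1.]); xv=np.cross(yv,zv)
        w=(R0.inv()*Rn.from_matrix(np.c_[xv,yv,zv])).as_rotvec()
        if best is None or np.linalg.norm(w)<np.linalg.norm(best): best=w
    d=R0.inv().apply(p)/.15
    print("t",round(o["time"],2),"pos",o["ee_pos"].round(4),"dp",d.round(3),"ang",(best/(2*np.pi)).round(4),"rows",round(np.linalg.norm(p)/.05,1),"q",o["joint_pos"].round(2),"w",round(o["width"],4),"F",o["contact_force"].round(1))
for a in sys.argv[1:]: go(*map(float,a.split(',')))
E
python3 g.py .341,-.301,.15,-12
```

```text
t 0.1 pos [ 0.2731 -0.6168  0.2076] dp [ 1.266 -1.741  0.386] ang [-2.000e-04 -1.000e-04 -1.503e-01] rows 6.6 q [ 1.07  0.58  0.02  1.44 -0.02  1.13 -0.06] w 0.0856 F [-0.3 -0.   0.2]
```

step_arm --dp '[[0.3,-0.3,0],[0.6,-0.6,0],[0.7,-0.9,0],[0.7,-0.95,0],[0.7,-0.95,0]]' --angular '[[0,0,-0.02],[0,0,-0.04],[0,0,-0.06],[0,0,-0.08],[0,0,-0.08]]' --jaw -1 --squeeze 40

```text
time: 0.6
ee_pos: [0.3121, -0.4399, 0.2085]
tcp_rot: [-2.807, -1.405, -0.001]
contact_force: [-0.4, -1.1, 0.2]
width: 0.0854
```

```bash
python3 g.py .341,-.301,.13,-12
```

```text
t 0.6 pos [ 0.3121 -0.4399  0.2085] dp [ 0.856 -0.4    0.525] ang [-0.0002 -0.0003 -0.0689] rows 3.2 q [ 0.96  0.38 -0.13  1.79  0.06  0.98  0.16] w 0.0854 F [-0.4 -1.1  0.2]
```

step_arm --dp '[[0.25,-0.12,0.1],[0.5,-0.25,0.3],[0.75,-0.35,0.45],[0.856,-0.4,0.525],[0.856,-0.4,0.525],[0.856,-0.4,0.525]]' --angular '[[0,0,-0.02],[0,0,-0.04],[0,0,-0.06],[0,0,-0.069],[0,0,-0.069],[0,0,-0.069]]'

```text
time: 1.2
ee_pos: [0.3418, -0.3069, 0.1296]
tcp_rot: [2.452, 1.964, -0.001]
contact_force: [0.1, -1.3, -0.3]
width: 0.0852
```

```bash
python3 g.py .341,-.301,.026,-12
```

```text
t 1.2 pos [ 0.3418 -0.3069  0.1296] dp [ 0.037 -0.014  0.691] ang [-0.      0.0001 -0.0017] rows 2.1 q [ 0.82  0.37 -0.26  2.08  0.14  0.71  0.25] w 0.0852 F [ 0.1 -1.3 -0.3]
```

step_arm --dp '[[0.037,-0.014,0.2],[0.037,-0.014,0.4],[0.037,-0.014,0.55],[0.037,-0.014,0.65],[0.037,-0.014,0.691],[0.037,-0.014,0.691],[0.037,-0.014,0.691]]' --angular '[[0,0,-0.002],[0,0,-0.002],[0,0,-0.002],[0,0,-0.002],[0,0,-0.002],[0,0,-0.002],[0,0,-0.002]]'

```text
time: 1.9
ee_pos: [0.3412, -0.3011, 0.0265]
tcp_rot: [2.438, 1.98, -0.0]
contact_force: [-0.4, 0.0, 0.0]
width: 0.0854
```

```bash
python3 g.py .341,-.301,.026,-12; python3 -c "
from h import *
cv2.imwrite('pics/s1.png',arm.capture('side')[:,:,::-1])
crop('pics/s1.png',310,90,430,210,5,'pics/s1c.png')"
```

```text
t 1.9 pos [ 0.3412 -0.3011  0.0265] dp [ 0.    -0.001  0.004] ang [0.0002 0.0001 0.0004] rows 0.0 q [ 0.75  0.54 -0.19  2.2   0.24  0.42  0.16] w 0.0854 F [-0.4  0.   0. ]
```

View pics/s1c.png

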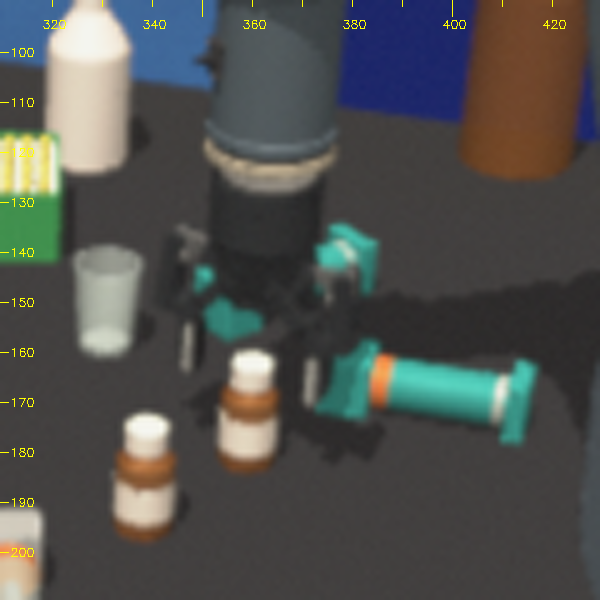

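```bash
python3 -c "
from h import *
c=np.array([.341,-.301,0]);y=np.array([np.cos(np.radians(-12)),np.sin(np.radians(-12)),0])
for z in(0,.02,.035,.08): print(z,proj('side',[c+[0,0,z],c+.0427*y+[0,0,z],c-.0427*y+[0,0,z]]).round(1).tolist())"
```

```text
0 [[359.0, 181.0], [348.3, 177.8], [370.0, 184.3]]
0.02 [[359.4, 176.2], [348.6, 173.0], [370.4, 179.5]]
0.035 [[359.7, 172.6], [348.9, 169.4], [370.7, 175.8]]
0.08 [[360.5, 161.3], [349.5, 158.3], [371.8, 164.5]]
```

```bash
python3 -c "
from h import *
im=cv2.imread('pics/s1.png'); im=cv2.convertScaleAbs(im,alpha=2.2,beta=10); cv2.imwrite('pics/s1b.png',im)
crop('pics/s1b.png',335,125,390,190,10,'pics/s1d.png')
cv2.imwrite('pics/t1.png',arm.capture('top')[:,:,::-1]);im=cv2.convertScaleAbs(cv2.imread('pics/t1.png'),alpha=2.,beta=10); cv2.imwrite('pics/t1b.png',im)
crop('pics/t1b.png',340,180,450,260,6,'pics/t1c.png')"
```

```text
(no output)
```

View pics/s1d.png

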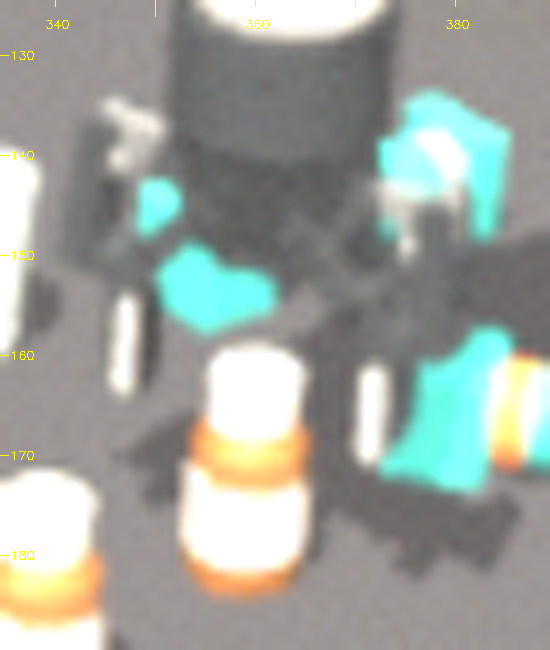

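View pics/t1c.png

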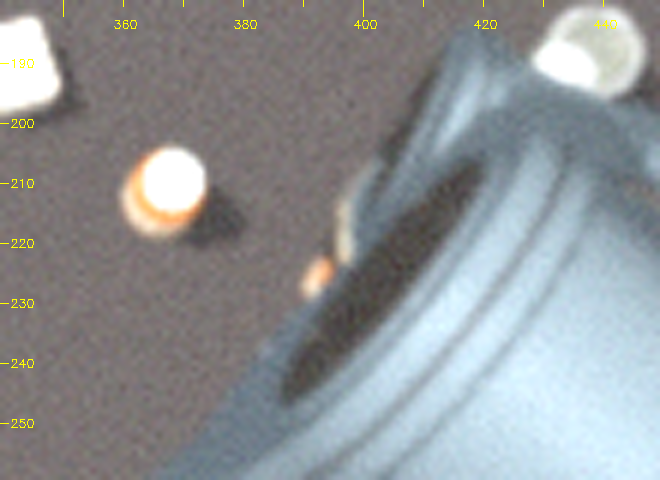

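```bash
python3 -c "
from h import *
c=np.array([.2731,-.6168,0]);y=np.array([.405,-.914,0])
P=[]
for z in(.2,.22,.24): P+=[c+[0,0,z],c+.0427*y+[0,0,z],c-.0427*y+[0,0,z]]
p=proj('side',P);print(p.round(1).tolist())
im=cv2.imread('pics/side0.png'); im=cv2.convertScaleAbs(im,alpha=2.2,beta=10); cv2.imwrite('pics/s0b.png',im)
crop('pics/s0b.png',370,40,440,110,8,'pics/s0c.png',p)"
```

```text
[[399.6, 98.5], [396.9, 94.3], [402.4, 102.8], [400.2, 93.4], [397.5, 89.3], [403.0, 97.7], [400.8, 88.3], [398.1, 84.3], [403.7, 92.5]]
```

View pics/s0c.png

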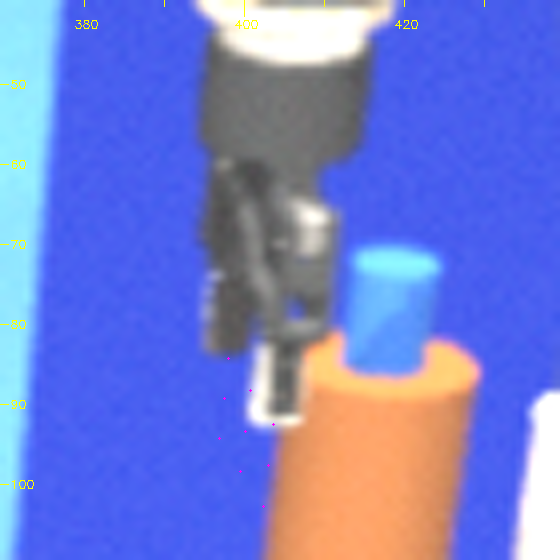

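The fingertips show at about z = 0.058 here, at rows 164 and 171. The stated geometry puts them near 0.03. The start picture has the same offset of about 27 mm. I'll go down in small steps and watch the force and the picture.

step_arm --dp '[[0,0,0.03],[0,0,0.06],[0,0,0.08],[0,0,0.08]]' --angular '[[0,0,0],[0,0,0],[0,0,0],[0,0,0]]'

```text
time: 2.4
ee_pos: [0.3407, -0.2998, 0.0135]
tcp_rot: [-2.437, -1.982, 0.0]
contact_force: [-0.3, 0.8, 0.7]
width: 0.0852
```

```bash
python3 g.py .341,-.301,.026,-12; python3 -c "
from h import *
cv2.imwrite('pics/s2.png',cv2.convertScaleAbs(arm.capture('side')[:,:,::-1],alpha=2,beta=10))
crop('pics/s2.png',335,125,390,190,10,'pics/s2d.png')"
```

```text
t 2.4 pos [ 0.3407 -0.2998  0.0135] dp [-0.007  0.004 -0.084] ang [-0.0001 -0.0001  0.0007] rows 0.3 q [ 0.74  0.56 -0.18  2.21  0.25  0.38  0.15] w 0.0852 F [-0.3  0.8  0.7]
```

View pics/s2d.png

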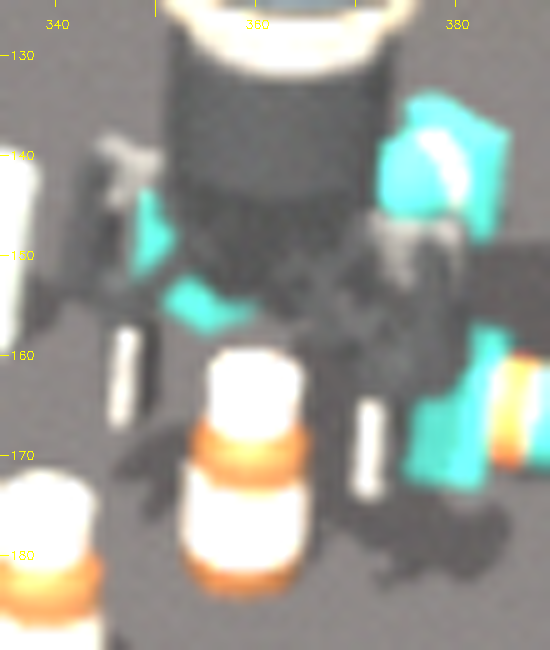

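step_arm --dp '[[0,0,0.04],[0,0,0.08],[0,0,0.11],[0,0,0.11]]' --angular '[[0,0,0],[0,0,0],[0,0,0],[0,0,0]]'

```text
time: 2.85
ee_pos: [0.3405, -0.2997, -0.0034]
tcp_rot: [-2.436, -1.982, 0.0]
contact_force: [0.5, 0.3, -0.1]
width: 0.0853
```

```bash
python3 g.py .341,-.301,.026,-12; python3 -c "
from h import *
cv2.imwrite('pics/s3.png',cv2.convertScaleAbs(arm.capture('side')[:,:,::-1],alpha=2,beta=10))
crop('pics/s3.png',335,125,390,190,10,'pics/s3d.png')"
```

```text
t 2.85 pos [ 0.3405 -0.2997 -0.0034] dp [-0.008  0.005 -0.196] ang [-0.0002 -0.0001  0.0007] rows 0.6 q [ 0.73  0.6  -0.16  2.22  0.27  0.34  0.14] w 0.0853 F [ 0.5  0.3 -0.1]
```

View pics/s3d.png

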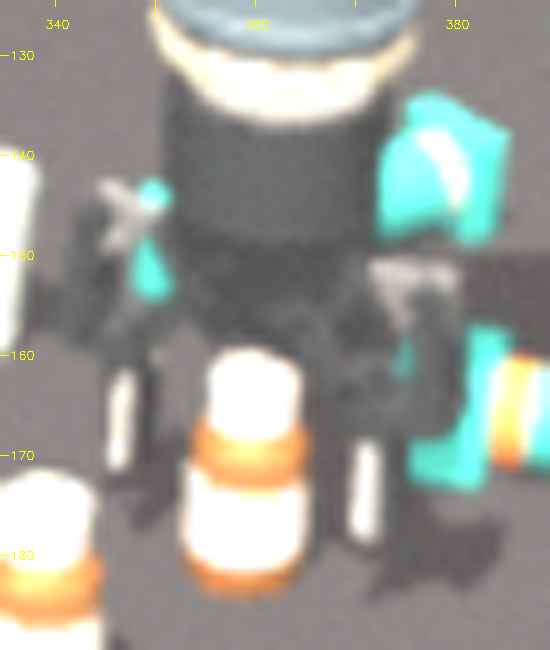

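The reported z is −3 mm with no contact, and the tips are visibly at about 28 mm. The true open tip height is therefore the reported z plus about 31 mm, so I'll use that offset. The bottle is centred between the pads, so I'm closing.

step_arm --dp '[[0,0,0],[0,0,0],[0,0,0],[0,0,0],[0,0,0],[0,0,0],[0,0,0],[0,0,0],[0,0,0],[0,0,0]]' --angular '[[0,0,0],[0,0,0],[0,0,0],[0,0,0],[0,0,0],[0,0,0],[0,0,0],[0,0,0],[0,0,0],[0,0,0]]' --jaw 1 --squeeze 40

```text
time: 3.9
ee_pos: [0.3411, -0.3002, -0.0022]
tcp_rot: [2.437, 1.982, 0.0]
contact_force: [-0.5, 0.2, 5.0]
width: 0.0392
```

step_arm --dp '[[0,0,-0.1],[0,0,-0.2],[0,0,-0.2]]' --angular '[[0,0,0],[0,0,0],[0,0,0]]'

```text
time: 4.2
ee_pos: [0.3415, -0.3006, 0.0287]
tcp_rot: [2.436, 1.98, 0.001]
contact_force: [0.4, 0.3, -0.6]
width: 0.0391
```

```bash
python3 g.py .341,-.301,.026,-12; python3 -c "
from h import *
cv2.imwrite('pics/s4.png',cv2.convertScaleAbs(arm.capture('side')[:,:,::-1],alpha=2,beta=10))
crop('pics/s4.png',335,125,390,190,10,'pics/s4d.png')"
```

```text
t 4.2 pos [ 0.3415 -0.3006  0.0287] dp [-0.003 -0.003  0.018] ang [0.0004 0.0002 0.0006] rows 0.1 q [ 0.75  0.53 -0.19  2.2   0.24  0.42  0.16] w 0.0391 F [ 0.4  0.3 -0.6]
```

View pics/s4d.png

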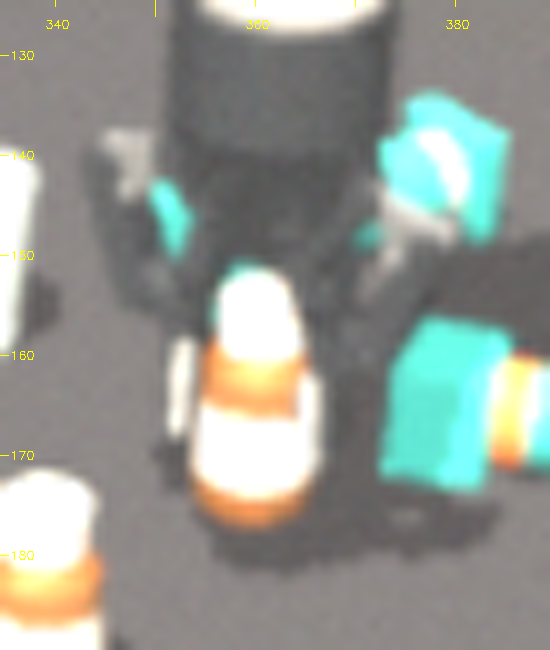

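Bottle B is gripped and upright. Now to the blue tray's −y bay.

```bash
python3 g.py .603,-.060,.11,-12.4
```

```text
t 4.25 pos [ 0.3413 -0.3005  0.0279] dp [ 1.925  1.382 -0.547] ang [0.0003 0.0001 0.0017] rows 7.3 q [ 0.75  0.54 -0.19  2.2   0.24  0.42  0.16] w 0.0389 F [ 0.3  0.  -1.2]
```

step_arm --dp '[[0,0,-0.25],[0,0,-0.45],[0.1,0.07,-0.55],[0.3,0.2,-0.55],[0.5,0.36,-0.55],[0.7,0.5,-0.55],[0.88,0.63,-0.55],[0.96,0.69,-0.55]]' --angular '[[0,0,0],[0,0,0],[0,0,0],[0,0,0],[0,0,0],[0,0,0],[0,0,0],[0,0,0.002]]'

```text
time: 5.05
ee_pos: [0.4738, -0.1772, 0.109]
tcp_rot: [-2.446, -1.971, -0.002]
contact_force: [-0.3, -0.9, -0.5]
width: 0.039
```

step_arm --dp '[[0.2,0.14,0],[0.4,0.28,0],[0.6,0.43,0],[0.8,0.57,0],[0.9,0.65,0],[0.96,0.69,0],[0.96,0.69,0],[0.96,0.69,0]]' --angular '[[0,0,0],[0,0,0],[0,0,0],[0,0,0],[0,0,0],[0,0,0],[0,0,0],[0,0,0]]'

```text
time: 5.85
ee_pos: [0.6025, -0.0631, 0.1092]
tcp_rot: [-2.45, -1.965, 0.003]
contact_force: [0.8, -0.5, -1.1]
width: 0.039
```

```bash
python3 g.py .603,-.060,.03,-12.4
```

```text
t 5.85 pos [ 0.6025 -0.0631  0.1092] dp [ 0.021 -0.001  0.528] ang [-0.0002  0.0002 -0.0004] rows 1.6 q [ 0.18  0.58 -0.24  1.74  0.18  0.84 -0.36] w 0.039 F [ 0.8 -0.5 -1.1]
```

step_arm --dp '[[0.021,0,0.15],[0.021,0,0.3],[0.021,0,0.43],[0.021,0,0.5],[0.021,0,0.528],[0.021,0,0.528],[0.021,0,0.528]]' --angular '[[0,0,0],[0,0,0],[0,0,0],[0,0,0],[0,0,0],[0,0,0],[0,0,0]]'

```text
time: 6.55
ee_pos: [0.6048, -0.0592, 0.0315]
tcp_rot: [2.45, 1.966, 0.001]
contact_force: [-0.4, 0.2, -1.2]
width: 0.0392
```

```bash
python3 g.py .603,-.060,.002,-12.4; python3 -c "
from h import *
cv2.imwrite('pics/s5.png',cv2.convertScaleAbs(arm.capture('side')[:,:,::-1],alpha=2,beta=10))
crop('pics/s5.png',220,150,310,230,8,'pics/s5d.png')"
```

```text
t 6.55 pos [ 0.6048 -0.0592  0.0315] dp [-0.008 -0.011  0.197] ang [ 0.0002 -0.     -0.0003] rows 0.6 q [ 0.16  0.68 -0.22  1.81  0.22  0.68 -0.4 ] w 0.0392 F [-0.4  0.2 -1.2]
```

View pics/s5d.png

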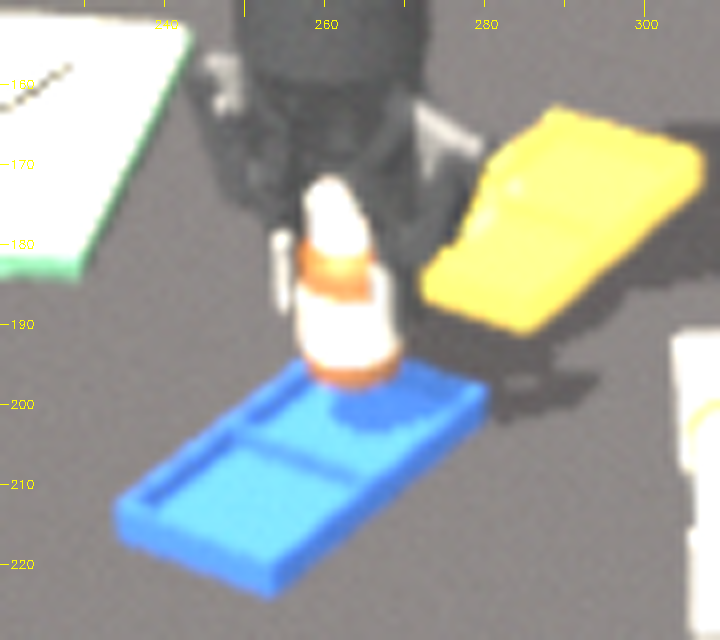

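```bash
python3 -c "
from h import *
print(proj('side',[(.604,-.06,.034),(.604,-.06,.114)]))"
```

```text
[[263.87108761 194.42546283]
 [262.75482177 173.27585641]]
```

step_arm --dp '[[-0.008,-0.01,0.08],[-0.008,-0.01,0.14],[-0.008,-0.01,0.18],[-0.008,-0.01,0.195],[-0.008,-0.01,0.195]]' --angular '[[0,0,0],[0,0,0],[0,0,0],[0,0,0],[0,0,0]]'

```text
time: 7.1
ee_pos: [0.602, -0.0597, 0.0019]
tcp_rot: [-2.449, -1.967, 0.002]
contact_force: [-5.3, 0.8, 12.6]
width: 0.0395
```

step_arm --dp '[[0,0,0],[0,0,0],[0,0,0],[0,0,0],[0,0,0],[0,0,0],[0,0,0]]' --angular '[[0,0,0],[0,0,0],[0,0,0],[0,0,0],[0,0,0],[0,0,0],[0,0,0]]' --jaw -1

```text
time: 7.8
ee_pos: [0.6027, -0.0597, 0.0014]
tcp_rot: [-2.45, -1.967, 0.0]
contact_force: [0.7, 0.5, -0.8]
width: 0.0857
```

step_arm --dp '[[0,0,-0.15],[0,0,-0.4],[0,0,-0.7],[0,0,-0.7],[0,0,-0.7]]' --angular '[[0,0,0],[0,0,0],[0,0,0],[0,0,0],[0,0,0]]'

```text
time: 8.3
ee_pos: [0.6034, -0.0598, 0.1076]
tcp_rot: [2.448, 1.966, 0.003]
contact_force: [-0.3, 0.3, -0.6]
width: 0.0855
```

```bash
python3 g.py .387,-.1935,.100,-12; python3 -c "
from h import *
cv2.imwrite('pics/s6.png',cv2.convertScaleAbs(arm.capture('side')[:,:,::-1],alpha=2,beta=10))
crop('pics/s6.png',220,150,310,230,8,'pics/s6d.png')"
```

```text
t 8.3 pos [ 0.6034 -0.0598  0.1076] dp [-1.182 -1.216  0.047] ang [ 0.0004 -0.     -0.0013] rows 5.1 q [ 0.18  0.58 -0.25  1.75  0.18  0.83 -0.37] w 0.0855 F [-0.3  0.3 -0.6]
```

View pics/s6d.png

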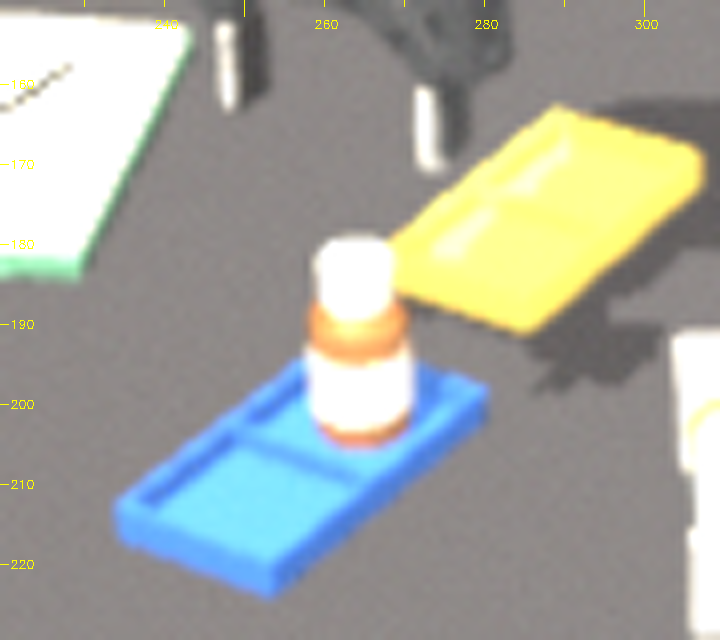

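Bottle B stands upright in its bay. Next is bottle A.

step_arm --dp '[[-0.2,-0.2,0],[-0.4,-0.41,0],[-0.6,-0.6,0],[-0.8,-0.82,0],[-0.95,-0.98,0]]' --angular '[[0,0,0],[0,0,0],[0,0,0],[0,0,0],[0,0,0]]'

```text
time: 8.85
ee_pos: [0.4245, -0.168, 0.1051]
tcp_rot: [-2.449, -1.964, 0.004]
contact_force: [1.0, -0.6, -0.5]
width: 0.0852
```

step_arm --dp '[[-0.15,-0.15,0],[-0.22,-0.23,0.05],[-0.232,-0.236,0.05],[-0.232,-0.236,0.05],[-0.232,-0.236,0.05]]' --angular '[[0,0,0],[0,0,0],[0,0,0],[0,0,0],[0,0,0]]'

```text
time: 9.35
ee_pos: [0.3873, -0.1928, 0.0988]
tcp_rot: [-2.449, -1.968, -0.001]
contact_force: [-0.8, -0.6, 0.7]
width: 0.0853
```

```bash
python3 g.py .387,-.1935,-.003,-12
```

```text
t 9.35 pos [ 0.3873 -0.1928  0.0988] dp [-0.006 -0.001  0.678] ang [ 0.     -0.0001 -0.0012] rows 2.0 q [ 0.55  0.39 -0.26  2.18  0.18  0.59 -0.06] w 0.0853 F [-0.8 -0.6  0.7]
```

step_arm --dp '[[0,0,0.25],[-0.005,0,0.45],[-0.005,0,0.6],[-0.005,0,0.66],[-0.005,0,0.678],[-0.005,0,0.678],[-0.005,0,0.678]]' --angular '[[0,0,0],[0,0,0],[0,0,0],[0,0,0],[0,0,0],[0,0,0],[0,0,0]]'

```text
time: 10.05
ee_pos: [0.3868, -0.1943, -0.0019]
tcp_rot: [2.449, 1.966, 0.001]
contact_force: [0.9, 0.2, 0.2]
width: 0.0857
```

step_arm --dp '[[0,0,0],[0,0,0],[0,0,0],[0,0,0],[0,0,0],[0,0,0],[0,0,0],[0,0,0],[0,0,0]]' --angular '[[0,0,0],[0,0,0],[0,0,0],[0,0,0],[0,0,0],[0,0,0],[0,0,0],[0,0,0],[0,0,0]]' --jaw 1

```text
time: 10.95
ee_pos: [0.3864, -0.1944, -0.0022]
tcp_rot: [2.449, 1.966, 0.001]
contact_force: [-0.7, -0.3, 8.6]
width: 0.0388
```

step_arm --dp '[[0,0,-0.2],[0,0,-0.4],[0,0,-0.6],[0,0,-0.75],[0,0,-0.75],[0,0,-0.75]]' --angular '[[0,0,0],[0,0,0],[0,0,0],[0,0,0],[0,0,0],[0,0,0]]'

```text
time: 11.55
ee_pos: [0.3861, -0.1943, 0.1099]
tcp_rot: [2.449, 1.966, 0.001]
contact_force: [-0.4, -0.8, -1.9]
width: 0.0387
```

```bash
python3 g.py .6185,.0095,.11,-12.4
```

```text
t 11.55 pos [ 0.3861 -0.1943  0.1099] dp [ 1.662  1.218 -0.   ] ang [ 0.0001  0.0001 -0.0003] rows 6.2 q [ 0.57  0.37 -0.29  2.17  0.17  0.62 -0.06] w 0.0387 F [-0.4 -0.8 -1.9]
```

step_arm --dp '[[0.1,0.07,0],[0.3,0.22,0],[0.5,0.37,0],[0.7,0.51,0],[0.83,0.61,0]]' --angular '[[0,0,0],[0,0,0],[0,0,0],[0,0,0],[0,0,0]]'

```text
time: 12.05
ee_pos: [0.5034, -0.0898, 0.1082]
tcp_rot: [-2.446, -1.968, 0.001]
contact_force: [-0.8, 0.3, -0.8]
width: 0.0387
```

step_arm --dp '[[0.2,0.15,0],[0.4,0.29,0],[0.6,0.43,0],[0.75,0.55,0],[0.83,0.608,0],[0.83,0.608,0],[0.83,0.608,0],[0.83,0.608,0]]' --angular '[[0,0,0],[0,0,0],[0,0,0],[0,0,0],[0,0,0],[0,0,0],[0,0,0],[0,0,0]]'

```text
time: 12.85
ee_pos: [0.6171, 0.0083, 0.1088]
tcp_rot: [-2.45, -1.965, 0.003]
contact_force: [-0.7, -1.0, -0.7]
width: 0.0391
```

```bash
python3 g.py .6185,.0095,.003,-12.4
```

```text
t 12.85 pos [0.6171 0.0083 0.1088] dp [0.011 0.009 0.706] ang [-0.0003  0.0002 -0.0004] rows 2.1 q [ 0.08  0.6  -0.26  1.71  0.2   0.86 -0.49] w 0.0391 F [-0.7 -1.  -0.7]
```

step_arm --dp '[[0.01,0.01,0.15],[0.01,0.01,0.3],[0.01,0.01,0.45],[0.01,0.01,0.55],[0.01,0.01,0.63],[0.01,0.01,0.68],[0.01,0.01,0.7],[0.01,0.01,0.7]]' --angular '[[0,0,0],[0,0,0],[0,0,0],[0,0,0],[0,0,0],[0,0,0],[0,0,0],[0,0,0]]'

```text
time: 13.65
ee_pos: [0.6202, 0.0106, 0.0048]
tcp_rot: [2.45, 1.967, 0.0]
contact_force: [0.5, 0.7, -0.8]
width: 0.0388
```

step_arm --dp '[[0,0,0],[0,0,0],[0,0,0],[0,0,0],[0,0,0],[0,0,0],[0,0,0]]' --angular '[[0,0,0],[0,0,0],[0,0,0],[0,0,0],[0,0,0],[0,0,0],[0,0,0]]' --jaw -1

```text
time: 14.35
ee_pos: [0.6201, 0.0107, 0.0048]
tcp_rot: [-2.45, -1.967, -0.0]
contact_force: [-0.9, -0.7, 0.5]
width: 0.0856
```

step_arm --dp '[[0,0,-0.15],[0,0,-0.4],[0,0,-0.65],[0,0,-0.65],[0,0,-0.65]]' --angular '[[0,0,0],[0,0,0],[0,0,0],[0,0,0],[0,0,0]]'

```text
time: 14.85
ee_pos: [0.6206, 0.0106, 0.1031]
tcp_rot: [2.449, 1.966, 0.002]
contact_force: [-0.5, 0.6, -0.7]
width: 0.0854
```

```bash
python3 g.py .380,.208,.100,-12 .3665,.2968,.1,-12; python3 -c "
from h import *
cv2.imwrite('pics/s7.png',cv2.convertScaleAbs(arm.capture('side')[:,:,::-1],alpha=2,beta=10))
crop('pics/s7.png',220,150,310,230,8,'pics/s7d.png')"
```

```text
t 14.85 pos [0.6206 0.0106 0.1031] dp [ 0.938 -1.85   0.018] ang [ 0.0003 -0.0001 -0.0014] rows 6.2 q [ 0.07  0.61 -0.27  1.71  0.2   0.85 -0.5 ] w 0.0854 F [-0.5  0.6 -0.7]
t 14.85 pos [0.6206 0.0106 0.1031] dp [ 1.497 -2.066  0.017] ang [ 0.0003 -0.0001 -0.0014] rows 7.7 q [ 0.07  0.61 -0.27  1.71  0.2   0.85 -0.5 ] w 0.0854 F [-0.5  0.6 -0.7]
```

View pics/s7d.png

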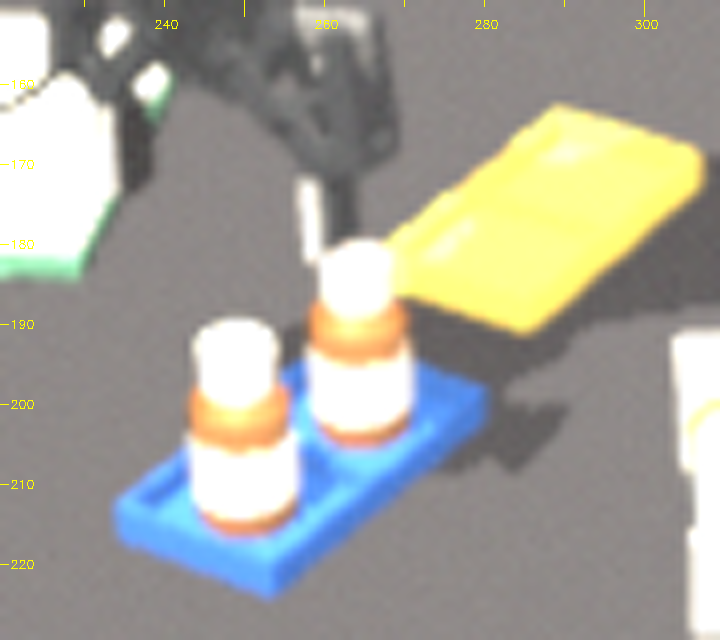

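Both bottles are in. The lamp is next, with the jaw axis across it at 21.7°.

```bash
python3 g.py .434,-.051,.08,21.7
```

```text
t 14.9 pos [0.6198 0.0105 0.102 ] dp [-0.668 -1.121  0.147] ang [-0.     0.    -0.095] rows 3.9 q [ 0.07  0.61 -0.26  1.71  0.2   0.85 -0.5 ] w 0.0852 F [-0.4  0.3 -0. ]
```

step_arm --dp '[[-0.17,-0.28,0],[-0.34,-0.56,0],[-0.5,-0.84,0],[-0.6,-0.98,0],[-0.6,-1,0.02],[-0.6,-1,0.02]]' --angular '[[0,0,-0.02],[0,0,-0.04],[0,0,-0.06],[0,0,-0.08],[0,0,-0.095],[0,0,-0.095]]'

```text
time: 15.5
ee_pos: [0.4525, -0.0453, 0.0982]
tcp_rot: [-1.761, -2.599, 0.002]
contact_force: [0.1, -0.3, -0.2]
width: 0.0853
```

```bash
python3 g.py .434,-.051,.04,21.7
```

```text
t 15.5 pos [ 0.4525 -0.0453  0.0982] dp [ 0.01  -0.127  0.389] ang [-0.0004 -0.0002  0.0002] rows 1.2 q [ 0.33  0.43 -0.46  2.12  0.31  0.65  0.04] w 0.0853 F [ 0.1 -0.3 -0.2]
```

step_arm --dp '[[0.01,-0.1,0.05],[0.01,-0.127,0.2],[0.01,-0.127,0.35],[0.01,-0.127,0.39],[0.01,-0.127,0.39],[0.01,-0.127,0.39]]' --angular '[[0,0,0],[0,0,0],[0,0,0],[0,0,0],[0,0,0],[0,0,0]]'

```text
time: 16.1
ee_pos: [0.4365, -0.0501, 0.041]
tcp_rot: [-1.764, -2.6, -0.0]
contact_force: [0.5, -1.3, -0.8]
width: 0.0855
```

```bash
python3 g.py .434,-.051,-.017,21.7; python3 -c "
from h import *
cv2.imwrite('pics/s8.png',cv2.convertScaleAbs(arm.capture('side')[:,:,::-1],alpha=2,beta=10))
crop('pics/s8.png',280,160,350,240,8,'pics/s8d.png')"
```

```text
t 16.1 pos [ 0.4365 -0.0501  0.041 ] dp [ 0.    -0.018  0.387] ang [ 0. -0.  0.] rows 1.2 q [ 0.27  0.51 -0.38  2.22  0.41  0.47 -0.05] w 0.0855 F [ 0.5 -1.3 -0.8]
```

View pics/s8d.png

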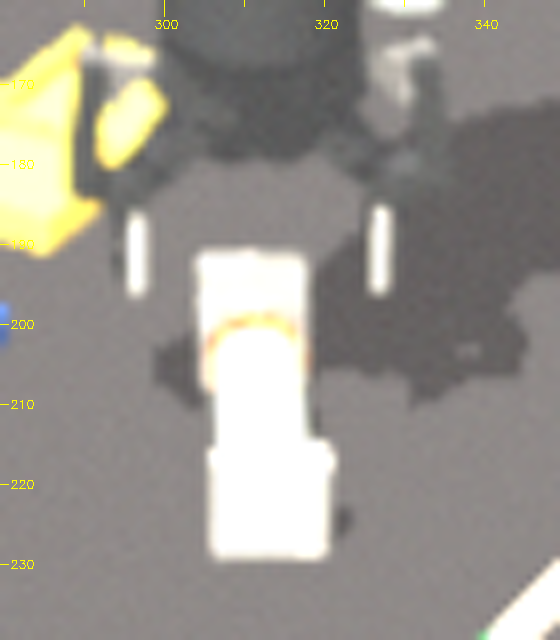

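step_arm --dp '[[0,-0.018,0.12],[0,-0.018,0.24],[0,-0.018,0.33],[0,-0.018,0.37],[0,-0.018,0.387],[0,-0.018,0.387]]' --angular '[[0,0,0],[0,0,0],[0,0,0],[0,0,0],[0,0,0],[0,0,0]]'

```text
time: 16.75
ee_pos: [0.4338, -0.0514, -0.017]
tcp_rot: [1.763, 2.6, 0.0]
contact_force: [0.3, -0.2, 0.3]
width: 0.085
```

```bash
python3 g.py .434,-.051,-.017,21.7; python3 -c "
from h import *
cv2.imwrite('pics/s9.png',cv2.convertScaleAbs(arm.capture('side')[:,:,::-1],alpha=1.3,beta=10))
crop('pics/s9.png',280,160,350,240,8,'pics/s9d.png')"
```

```text
t 16.75 pos [ 0.4338 -0.0514 -0.017 ] dp [0.002 0.002 0.   ] ang [0.0001 0.     0.    ] rows 0.0 q [ 0.18  0.62 -0.25  2.27  0.51  0.3  -0.14] w 0.085 F [ 0.3 -0.2  0.3]
```

View pics/s9d.png

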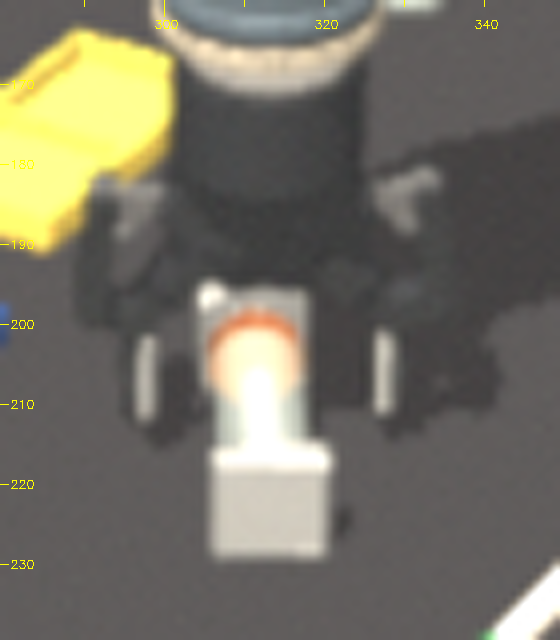

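step_arm --dp '[[0,0,0],[0,0,0],[0,0,0],[0,0,0],[0,0,0],[0,0,0],[0,0,0],[0,0,0],[0,0,0],[0,0,0]]' --angular '[[0,0,0],[0,0,0],[0,0,0],[0,0,0],[0,0,0],[0,0,0],[0,0,0],[0,0,0],[0,0,0],[0,0,0]]' --jaw 1 --squeeze 60

```text
time: 17.8
ee_pos: [0.4338, -0.0515, -0.0168]
tcp_rot: [1.762, 2.6, 0.001]
contact_force: [-1.2, -0.1, 9.2]
width: 0.0344
```

step_arm --dp '[[0,0,-0.15],[0,0,-0.3],[0,0,-0.45],[0,0,-0.6],[0,0,-0.75],[0,0,-0.85],[0,0,-0.85],[0,0,-0.85]]' --angular '[[0,0,0],[0,0,0],[0,0,0],[0,0,0],[0,0,0],[0,0,0],[0,0,0],[0,0,0]]'

```text
time: 18.6
ee_pos: [0.4332, -0.0517, 0.1099]
tcp_rot: [1.764, 2.6, -0.0]
contact_force: [-0.8, -0.2, -2.5]
width: 0.0346
```

```bash
python3 g.py .548,.247,.11,9.6; python3 -c "
from h import *
cv2.imwrite('pics/s10.png',cv2.convertScaleAbs(arm.capture('side')[:,:,::-1],alpha=1.3,beta=10))
crop('pics/s10.png',270,120,360,220,7,'pics/s10d.png')"
```

```text
t 18.6 pos [ 0.4332 -0.0517  0.1099] dp [ 1.567e+00  1.447e+00 -1.000e-03] ang [0.     0.     0.0336] rows 6.4 q [ 0.37  0.39 -0.49  2.16  0.3   0.66  0.06] w 0.0346 F [-0.8 -0.2 -2.5]
```

View pics/s10d.png

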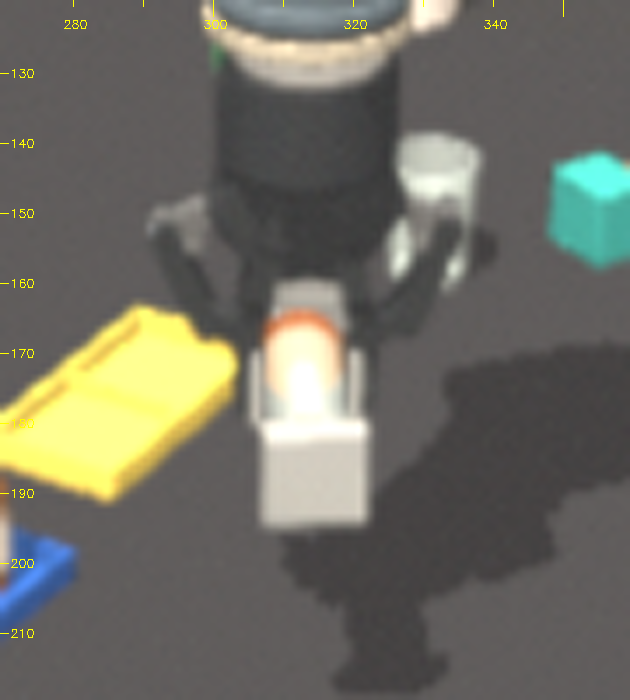

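step_arm --dp '[[0.15,0.14,0],[0.3,0.28,0],[0.45,0.42,0],[0.6,0.56,0],[0.75,0.7,0],[0.85,0.78,0]]' --angular '[[0,0,0.005],[0,0,0.01],[0,0,0.015],[0,0,0.02],[0,0,0.03],[0,0,0.0336]]'

```text
time: 19.25
ee_pos: [0.495, 0.1128, 0.1089]
tcp_rot: [-2.027, -2.399, 0.001]
contact_force: [-0.6, -0.8, -1.8]
width: 0.0344
```

```bash
python3 g.py .548,.247,.11,9.6
```

```text
t 19.25 pos [0.495  0.1128 0.1089] dp [ 0.823  0.498 -0.007] ang [-0.0002 -0.0001  0.    ] rows 2.9 q [-0.02  0.47 -0.42  1.99  0.28  0.73 -0.44] w 0.0344 F [-0.6 -0.8 -1.8]
```

step_arm --dp '[[0.18,0.11,0],[0.36,0.22,0],[0.54,0.33,0],[0.7,0.43,0],[0.8,0.48,0],[0.81,0.495,0],[0.81,0.495,0],[0.81,0.495,0],[0.81,0.495,0]]' --angular '[[0,0,0],[0,0,0],[0,0,0],[0,0,0],[0,0,0],[0,0,0],[0,0,0],[0,0,0],[0,0,0]]'

```text
time: 20.15
ee_pos: [0.5477, 0.2408, 0.1102]
tcp_rot: [2.029, 2.398, -0.001]
contact_force: [-0.4, -0.0, -1.4]
width: 0.0345
```

```bash
python3 g.py .548,.247,.03,9.6; python3 -c "
from h import *
cv2.imwrite('pics/s11.png',cv2.convertScaleAbs(arm.capture('side')[:,:,::-1],alpha=1.3,beta=10))
crop('pics/s11.png',190,170,300,310,5.5,'pics/s11d.png')"
```

```text
t 20.15 pos [0.5477 0.2408 0.1102] dp [0.041 0.009 0.534] ang [-0.0001  0.0002 -0.0002] rows 1.6 q [-0.24  0.58 -0.4   1.76  0.29  0.86 -0.6 ] w 0.0345 F [-0.4 -0.  -1.4]
```

View pics/s11d.png

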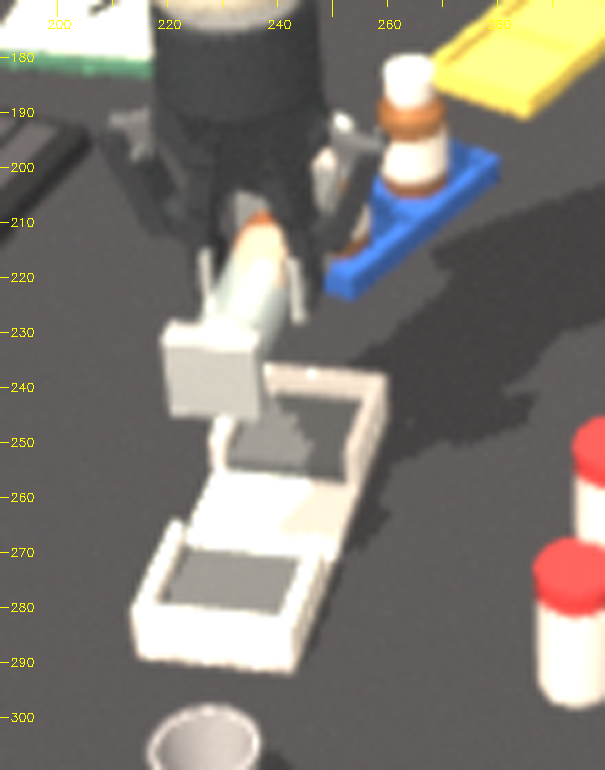

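step_arm --dp '[[0.041,0.009,0.12],[0.041,0.009,0.25],[0.041,0.009,0.38],[0.041,0.009,0.48],[0.041,0.009,0.53],[0.041,0.009,0.53],[0.041,0.009,0.53]]' --angular '[[0,0,0],[0,0,0],[0,0,0],[0,0,0],[0,0,0],[0,0,0],[0,0,0]]'

```text
time: 20.9
ee_pos: [0.5485, 0.2487, 0.0313]
tcp_rot: [2.027, 2.399, 0.001]
contact_force: [-0.3, 0.4, -1.8]
width: 0.0343
```

```bash
python3 g.py .548,.247,.0,9.6; python3 -c "
from h import *
cv2.imwrite('pics/s12.png',cv2.convertScaleAbs(arm.capture('side')[:,:,::-1],alpha=1.2,beta=10))
cv2.imwrite('pics/t12.png',cv2.convertScaleAbs(arm.capture('top')[:,:,::-1],alpha=1.2,beta=10))
crop('pics/s12.png',190,190,300,300,6,'pics/s12d.png')
crop('pics/t12.png',200,120,310,200,6,'pics/t12d.png')"
```

```text
t 20.9 pos [0.5485 0.2487 0.0313] dp [-0.011 -0.005  0.209] ang [ 0.0001 -0.      0.    ] rows 0.6 q [-0.28  0.69 -0.36  1.82  0.35  0.7  -0.66] w 0.0343 F [-0.3  0.4 -1.8]
```

View pics/s12d.png

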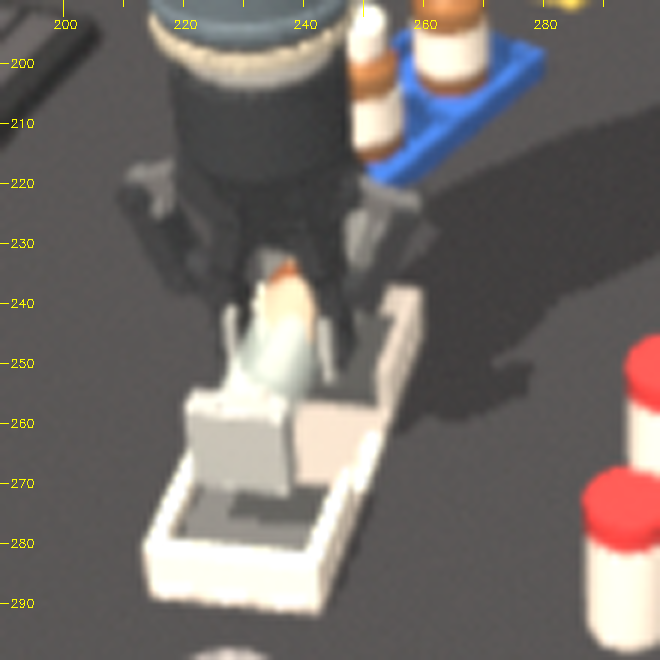

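View pics/t12d.png

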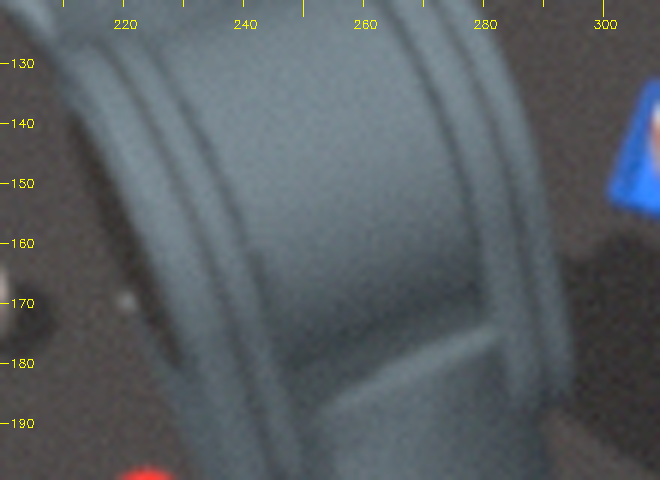

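```bash
python3 -c "
from h import *
a=np.radians(99.6);u=np.array([np.cos(a),np.sin(a),0]);v=np.array([np.cos(a-np.pi/2),np.sin(a-np.pi/2),0])
c=np.array([.5485,.2487,0])
for z in(.048,.092): print(proj('side',[c+.075*u+.022*v+[0,0,z],c+.075*u-.022*v+[0,0,z]]))
k=np.array([.548,.247,0])
print('near inner pad corners',proj('side',[k+.091*u+.032*v+[0,0,.016],k+.091*u-.032*v+[0,0,.016]]))
print('near outer top',proj('side',[k+.097*u+.038*v+[0,0,.028],k+.097*u-.038*v+[0,0,.028]]))
"
```

```text
[[221.57572268 269.32432104]
 [238.06685069 271.14822394]]
[[220.00429606 256.27115528]
 [236.81275961 258.08279592]]
near inner pad corners [[217.56604519 281.87466448]
 [241.44872194 284.58341545]]
near outer top [[214.1495543  279.76796859]
 [242.7658423  283.00202297]]
```

The lamp and cradle both match prediction within about 1 px. Lowering now.

step_arm --dp '[[-0.01,-0.005,0.06],[-0.01,-0.005,0.12],[-0.01,-0.005,0.17],[-0.01,-0.005,0.2],[-0.01,-0.005,0.21],[-0.01,-0.005,0.21]]' --angular '[[0,0,0],[0,0,0],[0,0,0],[0,0,0],[0,0,0],[0,0,0]]'

```text
time: 21.6
ee_pos: [0.5472, 0.247, -0.0006]
tcp_rot: [2.027, 2.4, -0.002]
contact_force: [-3.8, -2.5, 5.9]
width: 0.0345
```

step_arm --dp '[[0,0,0],[0,0,0],[0,0,0],[0,0,0],[0,0,0],[0,0,0],[0,0,0]]' --angular '[[0,0,0],[0,0,0],[0,0,0],[0,0,0],[0,0,0],[0,0,0],[0,0,0]]' --jaw -1

```text
time: 22.3
ee_pos: [0.5476, 0.2471, -0.0008]
tcp_rot: [-2.027, -2.4, 0.0]
contact_force: [0.0, -0.1, -0.3]
width: 0.0857
```

step_arm --dp '[[0,0,-0.15],[0,0,-0.4],[0,0,-0.65],[0,0,-0.7],[0,0,-0.7]]' --angular '[[0,0,0],[0,0,0],[0,0,0],[0,0,0],[0,0,0]]'

```text
time: 22.8
ee_pos: [0.5485, 0.2476, 0.1057]
tcp_rot: [2.027, 2.399, 0.004]
contact_force: [-0.5, -0.2, -0.5]
width: 0.0854
```

```bash
python3 g.py .380,.208,.100,-12 .3665,.2968,.1,-12; python3 -c "
from h import *
cv2.imwrite('pics/s13.png',cv2.convertScaleAbs(arm.capture('side')[:,:,::-1],alpha=1.2,beta=10))
crop('pics/s13.png',190,190,320,300,6,'pics/s13d.png')"
```

```text
t 22.8 pos [0.5485 0.2476 0.1057] dp [-0.073 -1.152  0.035] ang [ 0.0005 -0.0002  0.06  ] rows 3.5 q [-0.25  0.59 -0.4   1.76  0.29  0.85 -0.61] w 0.0854 F [-0.5 -0.2 -0.5]
t 22.8 pos [0.5485 0.2476 0.1057] dp [ 0.526 -1.142  0.035] ang [ 0.0005 -0.0002  0.06  ] rows 3.8 q [-0.25  0.59 -0.4   1.76  0.29  0.85 -0.61] w 0.0854 F [-0.5 -0.2 -0.5]
```

View pics/s13d.png

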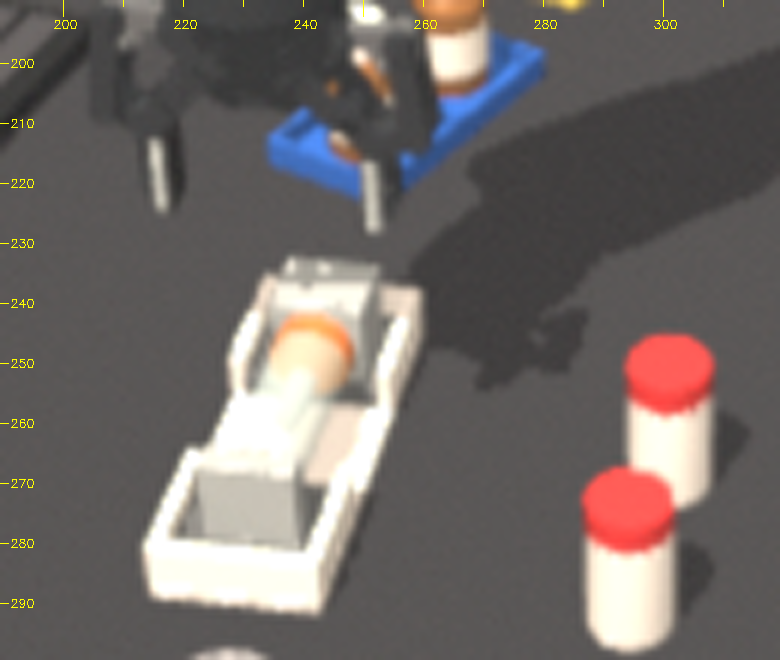

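The lamp lies in its cradle between the walls. Pot B is next; the jaw stays at 9.6°, which is perpendicular to the line between the pots.

```bash
python3 g.py .380,.208,.07,9.6
```

```text
t 22.85 pos [0.5477 0.247  0.1042] dp [-0.07  -1.146  0.228] ang [0.0001 0.     0.    ] rows 3.5 q [-0.25  0.59 -0.4   1.76  0.29  0.85 -0.61] w 0.0854 F [-0.6 -0.1 -0.9]
```

step_arm --dp '[[-0.02,-0.25,0],[-0.04,-0.5,0],[-0.06,-0.8,0],[-0.07,-0.95,0],[-0.07,-1,0],[-0.07,-1,0]]' --angular '[[0,0,0],[0,0,0],[0,0,0],[0,0,0],[0,0,0],[0,0,0]]'

```text
time: 23.45
ee_pos: [0.4008, 0.2114, 0.1035]
tcp_rot: [-2.026, -2.4, 0.002]
contact_force: [1.1, 1.4, 0.2]
width: 0.0854
```

step_arm --dp '[[0,-0.1,0.03],[0,-0.146,0.1],[0,-0.146,0.2],[0,-0.146,0.228],[0,-0.146,0.228],[0,-0.146,0.228]]' --angular '[[0,0,0],[0,0,0],[0,0,0],[0,0,0],[0,0,0],[0,0,0]]'

```text
time: 24.05
ee_pos: [0.3806, 0.2084, 0.07]
tcp_rot: [-2.027, -2.4, -0.0]
contact_force: [-0.2, -0.4, 0.4]
width: 0.0852
```

```bash
python3 g.py .380,.208,-.002,9.6; python3 -c "
from h import *
cv2.imwrite('pics/s14.png',cv2.convertScaleAbs(arm.capture('side')[:,:,::-1],alpha=1.2,beta=10))
crop('pics/s14.png',250,200,350,300,6,'pics/s14d.png')"
```

```text
t 24.05 pos [0.3806 0.2084 0.07  ] dp [-0.002 -0.004  0.48 ] ang [-0. -0.  0.] rows 1.4 q [-0.33  0.45 -0.39  2.21  0.33  0.54 -0.8 ] w 0.0852 F [-0.2 -0.4  0.4]
```

View pics/s14d.png

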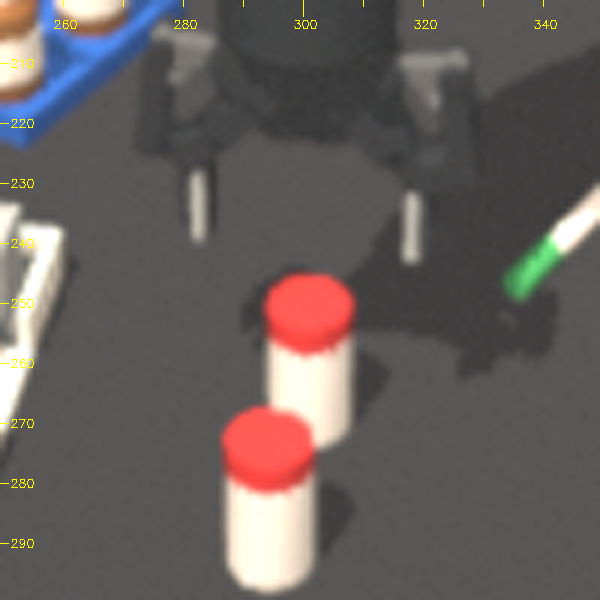

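step_arm --dp '[[0,0,0.15],[0,0,0.3],[0,0,0.42],[0,0,0.47],[0,0,0.48],[0,0,0.48]]' --angular '[[0,0,0],[0,0,0],[0,0,0],[0,0,0],[0,0,0],[0,0,0]]'

```text
time: 24.7
ee_pos: [0.3802, 0.2083, -0.0016]
tcp_rot: [2.027, 2.4, 0.001]
contact_force: [-0.2, -0.1, 0.0]
width: 0.0855
```

step_arm --dp '[[0,0,0],[0,0,0],[0,0,0],[0,0,0],[0,0,0],[0,0,0],[0,0,0],[0,0,0],[0,0,0]]' --angular '[[0,0,0],[0,0,0],[0,0,0],[0,0,0],[0,0,0],[0,0,0],[0,0,0],[0,0,0],[0,0,0]]' --jaw 1 --squeeze 40

```text
time: 25.6
ee_pos: [0.3802, 0.2082, -0.0014]
tcp_rot: [2.027, 2.399, 0.001]
contact_force: [-0.2, -0.7, 9.0]
width: 0.0369
```

step_arm --dp '[[0,0,-0.2],[0,0,-0.4],[0,0,-0.6],[0,0,-0.74],[0,0,-0.74],[0,0,-0.74]]' --angular '[[0,0,0],[0,0,0],[0,0,0],[0,0,0],[0,0,0],[0,0,0]]'

```text
time: 26.2
ee_pos: [0.3801, 0.2078, 0.109]
tcp_rot: [2.028, 2.399, 0.001]
contact_force: [0.1, -0.1, -0.1]
width: 0.0374
```

```bash
python3 g.py .581,-.272,.11,-10.9; python3 -c "
from h import *
cv2.imwrite('pics/s15.png',cv2.convertScaleAbs(arm.capture('side')[:,:,::-1],alpha=1.2,beta=10))
crop('pics/s15.png',250,180,350,300,5,'pics/s15d.png')"
```

```text
t 26.2 pos [0.3801 0.2078 0.109 ] dp [-3.377  0.788 -0.006] ang [ 0.0001 -0.      0.0569] rows 10.4 q [-0.27  0.38 -0.45  2.17  0.28  0.64 -0.75] w 0.0374 F [ 0.1 -0.1 -0.1]
```

View pics/s15d.png

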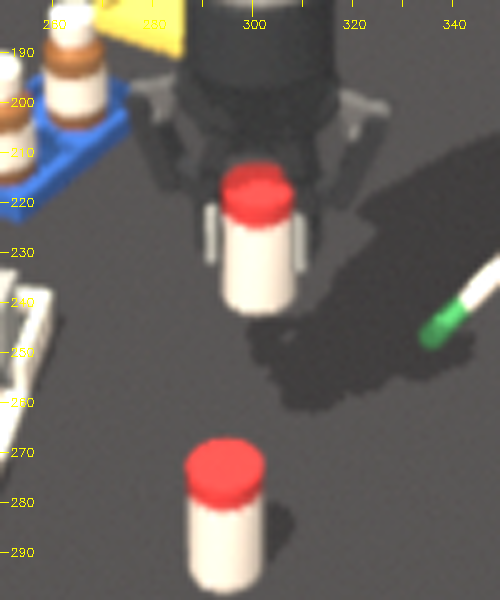

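step_arm --dp '[[-0.15,0.06,0],[-0.4,0.12,0],[-0.65,0.18,0],[-0.9,0.24,0],[-1,0.25,0]]' --angular '[[0,0,0.005],[0,0,0.01],[0,0,0.015],[0,0,0.02],[0,0,0.02]]'

```text
time: 26.75
ee_pos: [0.4422, 0.0627, 0.1075]
tcp_rot: [-2.179, -2.262, 0.004]
contact_force: [-0.6, -0.5, -1.1]
width: 0.0368
```

```bash
python3 g.py .581,-.272,.11,-10.9
```

```text
t 26.75 pos [0.4422 0.0627 0.1075] dp [-2.264  0.841 -0.015] ang [-0.0004  0.0003  0.0362] rows 7.2 q [ 0.05  0.4  -0.4   2.13  0.25  0.65 -0.49] w 0.0368 F [-0.6 -0.5 -1.1]
```

step_arm --dp '[[-0.25,0.1,0],[-0.5,0.2,0],[-0.75,0.3,0],[-0.98,0.37,0]]' --angular '[[0,0,0.01],[0,0,0.02],[0,0,0.03],[0,0,0.036]]'

```text
time: 27.15
ee_pos: [0.5036, -0.0799, 0.1075]
tcp_rot: [-2.418, -2.004, 0.003]
contact_force: [0.6, 0.2, -0.1]
width: 0.0367
```

```bash
python3 g.py .581,-.272,.11,-10.9
```

```text
t 27.15 pos [ 0.5036 -0.0799  0.1075] dp [-1.163  0.744 -0.018] ang [-0.0003  0.0001  0.0006] rows 4.1 q [ 0.29  0.47 -0.32  1.99  0.22  0.72 -0.35] w 0.0367 F [ 0.6  0.2 -0.1]
```

step_arm --dp '[[-0.25,0.16,0],[-0.5,0.32,0],[-0.75,0.48,0],[-0.95,0.65,0],[-1,0.72,0],[-1,0.72,0]]' --angular '[[0,0,0],[0,0,0],[0,0,0],[0,0,0],[0,0,0],[0,0,0]]'

```text
time: 27.75
ee_pos: [0.5822, -0.2472, 0.1065]
tcp_rot: [-2.417, -2.004, 0.003]
contact_force: [0.1, -0.4, -0.8]
width: 0.0369
```

```bash
python3 g.py .581,-.272,.06,-10.9
```

```text
t 27.75 pos [ 0.5822 -0.2472  0.1065] dp [-0.164  0.023  0.31 ] ang [-0.0004  0.      0.0006] rows 1.1 q [ 0.52  0.62 -0.31  1.67  0.23  0.89 -0.07] w 0.0369 F [ 0.1 -0.4 -0.8]
```

step_arm --dp '[[-0.12,0.02,0.05],[-0.15,0.02,0.15],[-0.15,0.02,0.25],[-0.15,0.02,0.31],[-0.15,0.02,0.31],[-0.15,0.02,0.31]]' --angular '[[0,0,0],[0,0,0],[0,0,0],[0,0,0],[0,0,0],[0,0,0]]'

```text
time: 28.35
ee_pos: [0.5813, -0.2671, 0.0623]
tcp_rot: [-2.415, -2.009, -0.0]
contact_force: [-0.4, -0.2, -0.4]
width: 0.0371
```

```bash
python3 g.py .581,-.272,.004,-10.9; python3 -c "
from h import *
cv2.imwrite('pics/s16.png',cv2.convertScaleAbs(arm.capture('side')[:,:,::-1],alpha=1.5,beta=10))
crop('pics/s16.png',250,120,330,200,7,'pics/s16d.png')"
```

```text
t 28.35 pos [ 0.5813 -0.2671  0.0623] dp [-0.033  0.004  0.389] ang [-0.0001 -0.0001  0.0012] rows 1.2 q [ 0.54  0.68 -0.29  1.69  0.25  0.81 -0.06] w 0.0371 F [-0.4 -0.2 -0.4]
```

View pics/s16d.png

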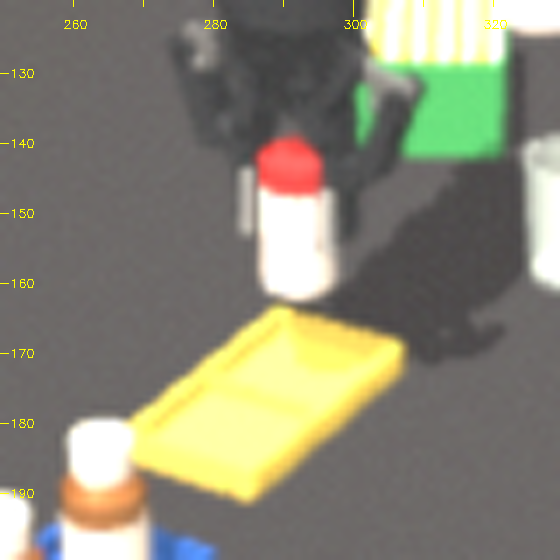

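step_arm --dp '[[-0.033,0,0.1],[-0.033,0,0.2],[-0.033,0,0.28],[-0.033,0,0.34],[-0.033,0,0.375],[-0.033,0,0.39],[-0.033,0,0.39]]' --angular '[[0,0,0],[0,0,0],[0,0,0],[0,0,0],[0,0,0],[0,0,0],[0,0,0]]'

```text
time: 29.1
ee_pos: [0.5804, -0.2727, 0.0038]
tcp_rot: [-2.416, -2.008, 0.0]
contact_force: [-0.2, 0.1, -1.0]
width: 0.037
```

step_arm --dp '[[0,0,0],[0,0,0],[0,0,0],[0,0,0],[0,0,0],[0,0,0],[0,0,0]]' --angular '[[0,0,0],[0,0,0],[0,0,0],[0,0,0],[0,0,0],[0,0,0],[0,0,0]]' --jaw -1

```text
time: 29.8
ee_pos: [0.5803, -0.2728, 0.004]
tcp_rot: [-2.416, -2.008, -0.0]
contact_force: [-0.4, -0.6, -0.4]
width: 0.0854
```

step_arm --dp '[[0,0,-0.15],[0,0,-0.4],[0,0,-0.65],[0,0,-0.68],[0,0,-0.68]]' --angular '[[0,0,0],[0,0,0],[0,0,0],[0,0,0],[0,0,0]]'

```text
time: 30.3
ee_pos: [0.581, -0.2732, 0.1074]
tcp_rot: [2.414, 2.006, 0.002]
contact_force: [-0.2, 0.4, -1.5]
width: 0.0853
```

```bash
python3 g.py  .3665,.2968,.1,9.6; python3 -c "
from h import *
cv2.imwrite('pics/s17.png',cv2.convertScaleAbs(arm.capture('side')[:,:,::-1],alpha=1.5,beta=10))
crop('pics/s17.png',250,120,330,200,7,'pics/s17d.png')"
```

```text
t 30.3 pos [ 0.581  -0.2732  0.1074] dp [ 3.474 -2.102  0.041] ang [ 0.0004  0.0002 -0.056 ] rows 12.2 q [ 0.55  0.63 -0.31  1.65  0.23  0.9  -0.03] w 0.0853 F [-0.2  0.4 -1.5]
```

View pics/s17d.png

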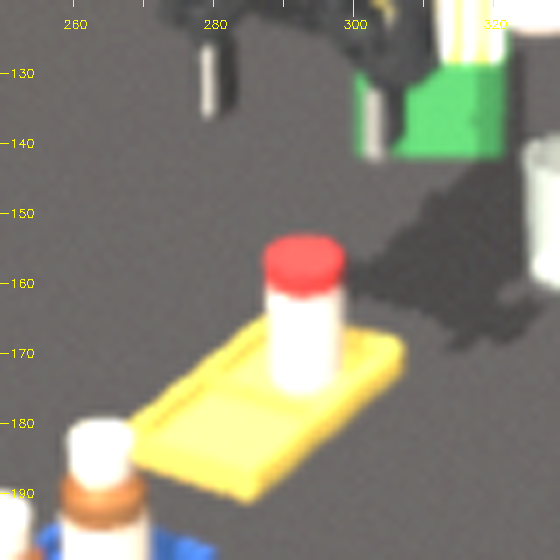

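Pot B stands in its bay. Going back for pot A.

step_arm --dp '[[0.2,-0.12,0],[0.45,-0.27,0],[0.7,-0.42,0],[0.96,-0.58,0]]' --angular '[[0,0,0],[0,0,0],[0,0,0],[0,0,0]]'

```text
time: 30.75
ee_pos: [0.5194, -0.114, 0.1044]
tcp_rot: [-2.415, -2.006, 0.002]
contact_force: [0.1, 0.5, -0.7]
width: 0.0855
```

step_arm --dp '[[0.25,-0.15,0],[0.5,-0.3,0],[0.75,-0.45,0],[0.96,-0.58,0]]' --angular '[[0,0,0],[0,0,0],[0,0,0],[0,0,0]]'

```text
time: 31.15
ee_pos: [0.4599, 0.044, 0.1048]
tcp_rot: [-2.414, -2.008, 0.003]
contact_force: [0.7, -0.2, -1.2]
width: 0.0852
```

```bash
python3 g.py  .3665,.2968,.1,9.6
```

```text
t 31.15 pos [0.4599 0.044  0.1048] dp [ 1.544 -0.919  0.034] ang [-0.0004 -0.     -0.0558] rows 5.4 q [ 0.04  0.42 -0.33  2.1   0.21  0.66 -0.61] w 0.0852 F [ 0.7 -0.2 -1.2]
```

step_arm --dp '[[0.22,-0.13,0],[0.45,-0.27,0],[0.68,-0.4,0],[0.9,-0.54,0]]' --angular '[[0,0,-0.015],[0,0,-0.03],[0,0,-0.045],[0,0,-0.056]]'

```text
time: 31.55
ee_pos: [0.4055, 0.1907, 0.1049]
tcp_rot: [-2.022, -2.403, 0.003]
contact_force: [0.6, -0.2, -0.6]
width: 0.0853
```

```bash
python3 g.py  .3665,.2968,.08,9.6
```

```text
t 31.55 pos [0.4055 0.1907 0.1049] dp [ 0.741 -0.135  0.166] ang [-0.0003  0.      0.0007] rows 2.3 q [-0.22  0.41 -0.44  2.13  0.28  0.65 -0.68] w 0.0853 F [ 0.6 -0.2 -0.6]
```

step_arm --dp '[[0.25,-0.04,0],[0.5,-0.09,0],[0.7,-0.13,0.02],[0.73,-0.135,0.1],[0.73,-0.135,0.15],[0.73,-0.135,0.16],[0.73,-0.135,0.16]]' --angular '[[0,0,0],[0,0,0],[0,0,0],[0,0,0],[0,0,0],[0,0,0],[0,0,0]]'

```text
time: 32.25
ee_pos: [0.3688, 0.2924, 0.0812]
tcp_rot: [2.029, 2.398, -0.004]
contact_force: [-0.4, 0.8, -0.2]
width: 0.0857
```

```bash
python3 g.py .3665,.2968,-.002,9.6; python3 -c "
from h import *
cv2.imwrite('pics/s18.png',cv2.convertScaleAbs(arm.capture('side')[:,:,::-1],alpha=1.2,beta=10))
crop('pics/s18.png',250,210,340,310,6,'pics/s18d.png')"
```

```text
t 32.25 pos [0.3688 0.2924 0.0812] dp [ 0.032 -0.009  0.555] ang [-0.0003  0.0003 -0.0002] rows 1.7 q [-0.48  0.47 -0.41  2.11  0.32  0.62 -0.94] w 0.0857 F [-0.4  0.8 -0.2]
```

View pics/s18d.png

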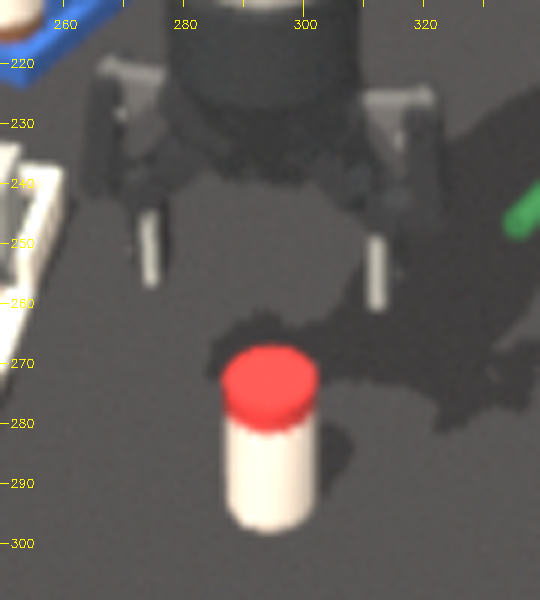

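step_arm --dp '[[0.032,-0.009,0.15],[0.032,-0.009,0.3],[0.032,-0.009,0.43],[0.032,-0.009,0.52],[0.032,-0.009,0.55],[0.032,-0.009,0.55],[0.032,-0.009,0.55]]' --angular '[[0,0,0],[0,0,0],[0,0,0],[0,0,0],[0,0,0],[0,0,0],[0,0,0]]'

```text
time: 33.0
ee_pos: [0.367, 0.2987, 0.0001]
tcp_rot: [2.028, 2.399, 0.001]
contact_force: [-0.0, -0.2, 0.5]
width: 0.0851
```

step_arm --dp '[[0,0,0],[0,0,0],[0,0,0],[0,0,0],[0,0,0],[0,0,0],[0,0,0],[0,0,0],[0,0,0]]' --angular '[[0,0,0],[0,0,0],[0,0,0],[0,0,0],[0,0,0],[0,0,0],[0,0,0],[0,0,0],[0,0,0]]' --jaw 1

```text
time: 33.9
ee_pos: [0.3668, 0.2989, -0.0]
tcp_rot: [2.027, 2.4, 0.001]
contact_force: [-0.6, -0.5, 6.1]
width: 0.0372
```

step_arm --dp '[[0,0,-0.2],[0,0,-0.4],[0,0,-0.6],[0,0,-0.75],[0,0,-0.75],[0,0,-0.75]]' --angular '[[0,0,0],[0,0,0],[0,0,0],[0,0,0],[0,0,0],[0,0,0]]'

```text
time: 34.5
ee_pos: [0.3667, 0.2986, 0.1121]
tcp_rot: [2.027, 2.399, 0.001]
contact_force: [-0.6, 0.0, -1.5]
width: 0.0372
```

```bash
python3 g.py .5945,-.2025,.11,-10.9
```

```text
t 34.5 pos [0.3667 0.2986 0.1121] dp [-3.547  0.94   0.014] ang [ 0.0001 -0.      0.057 ] rows 11.0 q [-0.46  0.43 -0.45  2.07  0.28  0.7  -0.92] w 0.0372 F [-0.6  0.  -1.5]
```

step_arm --dp '[[-0.2,0.05,0],[-0.45,0.12,0],[-0.7,0.18,0],[-0.95,0.25,0]]' --angular '[[0,0,0],[0,0,0],[0,0,0],[0,0,0]]'

```text
time: 34.9
ee_pos: [0.4268, 0.1628, 0.1107]
tcp_rot: [-2.025, -2.4, 0.003]
contact_force: [0.6, 1.0, -1.1]
width: 0.0368
```

step_arm --dp '[[-0.25,0.07,0],[-0.5,0.13,0],[-0.75,0.2,0],[-0.98,0.26,0]]' --angular '[[0,0,0],[0,0,0],[0,0,0],[0,0,0]]'

```text
time: 35.3
ee_pos: [0.4901, 0.0241, 0.1106]
tcp_rot: [-2.027, -2.398, 0.003]
contact_force: [0.5, 0.4, -0.2]
width: 0.0369
```

```bash
python3 g.py .5945,-.2025,.11,-10.9
```

```text
t 35.3 pos [0.4901 0.0241 0.1106] dp [-1.606  0.434  0.003] ang [-0.0004  0.0001  0.0569] rows 5.0 q [ 0.16  0.45 -0.43  2.03  0.28  0.72 -0.28] w 0.0369 F [ 0.5  0.4 -0.2]
```

step_arm --dp '[[-0.22,0.06,0],[-0.44,0.12,0],[-0.66,0.18,0],[-0.88,0.24,0],[-0.96,0.26,0]]' --angular '[[0,0,0.013],[0,0,0.026],[0,0,0.04],[0,0,0.052],[0,0,0.057]]'

```text
time: 35.8
ee_pos: [0.5529, -0.1132, 0.1102]
tcp_rot: [-2.429, -1.992, 0.004]
contact_force: [-0.1, -0.5, -1.2]
width: 0.0373
```

```bash
python3 g.py .5945,-.2025,.11,-10.9
```

```text
t 35.8 pos [ 0.5529 -0.1132  0.1102] dp [-0.529  0.388  0.001] ang [-0.0003  0.0003 -0.001 ] rows 2.0 q [ 0.33  0.53 -0.32  1.85  0.22  0.8  -0.3 ] w 0.0373 F [-0.1 -0.5 -1.2]
```

step_arm --dp '[[-0.2,0.15,0],[-0.38,0.28,0],[-0.48,0.36,0],[-0.52,0.388,0],[-0.52,0.388,0.1],[-0.52,0.388,0.25],[-0.52,0.388,0.33],[-0.52,0.388,0.33],[-0.52,0.388,0.33]]' --angular '[[0,0,0],[0,0,0],[0,0,0],[0,0,0],[0,0,0],[0,0,0],[0,0,0],[0,0,0],[0,0,0]]'

```text
time: 36.7
ee_pos: [0.5953, -0.1962, 0.0625]
tcp_rot: [-2.421, -2.001, 0.0]
contact_force: [-0.4, -0.3, -1.0]
width: 0.037
```

```bash
python3 g.py .5945,-.2025,.005,-10.9; python3 -c "
from h import *
cv2.imwrite('pics/s19.png',cv2.convertScaleAbs(arm.capture('side')[:,:,::-1],alpha=1.5,beta=10))
crop('pics/s19.png',240,120,330,210,7,'pics/s19d.png')"
```

```text
t 36.7 pos [ 0.5953 -0.1962  0.0625] dp [-0.043  0.003  0.384] ang [-0.0001 -0.      0.0002] rows 1.2 q [ 0.43  0.67 -0.3   1.73  0.26  0.79 -0.18] w 0.037 F [-0.4 -0.3 -1. ]
```

View pics/s19d.png

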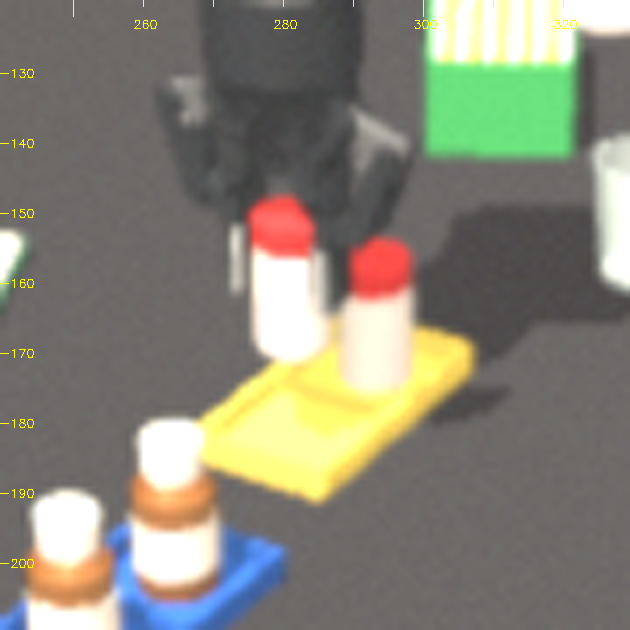

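step_arm --dp '[[-0.043,0,0.1],[-0.043,0,0.2],[-0.043,0,0.28],[-0.043,0,0.34],[-0.043,0,0.37],[-0.043,0,0.384],[-0.043,0,0.384]]' --angular '[[0,0,0],[0,0,0],[0,0,0],[0,0,0],[0,0,0],[0,0,0],[0,0,0]]'

```text
time: 37.45
ee_pos: [0.5942, -0.2031, 0.0048]
tcp_rot: [-2.422, -2.001, -0.0]
contact_force: [-1.2, 0.6, -0.0]
width: 0.0368
```

step_arm --dp '[[0,0,0],[0,0,0],[0,0,0],[0,0,0],[0,0,0],[0,0,0],[0,0,0]]' --angular '[[0,0,0],[0,0,0],[0,0,0],[0,0,0],[0,0,0],[0,0,0],[0,0,0]]' --jaw -1

```text
time: 38.15
ee_pos: [0.5941, -0.2033, 0.0049]
tcp_rot: [-2.422, -2.0, 0.0]
contact_force: [0.9, -0.0, -0.0]
width: 0.0853
```

step_arm --dp '[[0,0,-0.15],[0,0,-0.4],[0,0,-0.7],[0,0,-1],[0,-0.3,-1],[0,-0.6,-1],[0,-0.9,-1],[0,-1,-1],[0,-1,-1]]' --angular '[[0,0,0],[0,0,0],[0,0,0],[0,0,0],[0,0,0],[0,0,0],[0,0,0],[0,0,0],[0,0,0]]'

```text
time: 39.05
ee_pos: [0.4444, -0.1749, 0.1554]
tcp_rot: [-2.423, -2.0, 0.002]
contact_force: [1.0, -1.4, 0.5]
width: 0.0856
```

```bash
python3 g.py .45,-.17,.16,-10.9
python3 - <<'E'
from h import *
for n in("side","top"): cv2.imwrite(f"pics/{n}F.png",arm.capture(n)[:,:,::-1])
crop('pics/sideF.png',195,130,425,330,3.4,'pics/Fs.png')
crop('pics/topF.png',180,120,450,245,2.9,'pics/Ft.png')
E
```

```text
t 39.05 pos [ 0.4444 -0.1749  0.1554] dp [ 0.039  0.03  -0.031] ang [-0.0001  0.0002 -0.0001] rows 0.2 q [ 0.54  0.36 -0.36  2.01  0.17  0.8  -0.11] w 0.0856 F [ 1.  -1.4  0.5]
```

View pics/Fs.png

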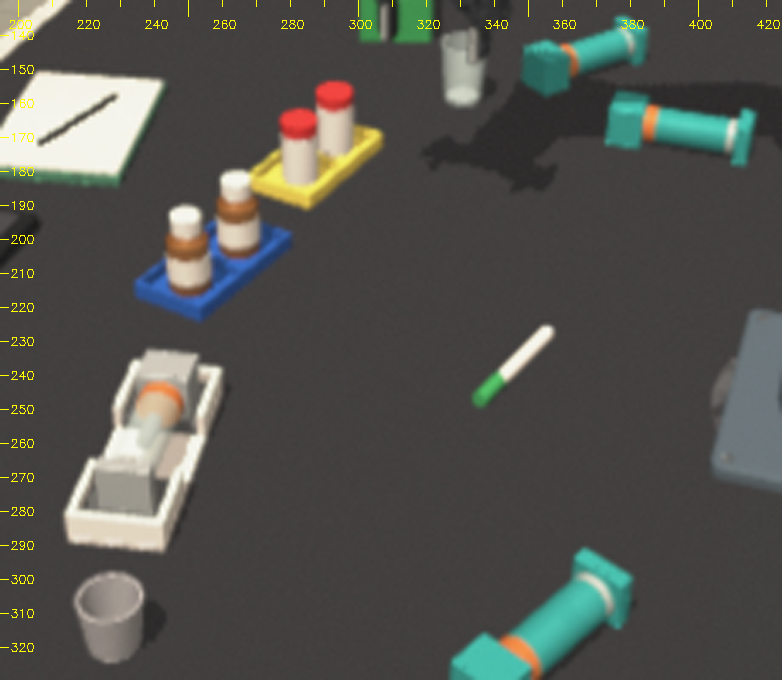

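View pics/Ft.png

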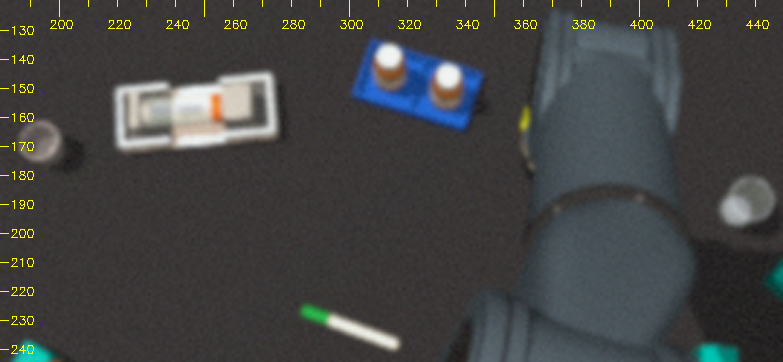

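```bash
python3 -c "
from h import *
crop('pics/topF.png',210,125,350,175,5.5,'pics/Ft2.png')"
```

```text
(no output)
```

View pics/Ft2.png

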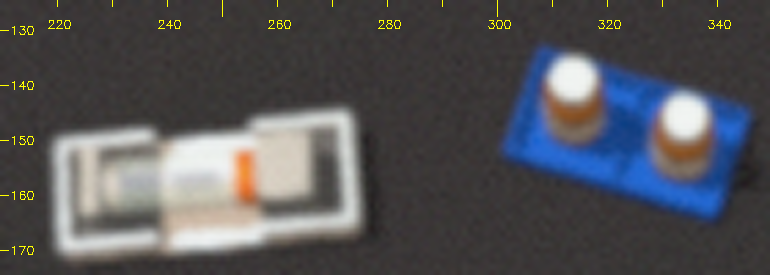

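Run:
```python
from ov import *
def loc(P,k):
    x,y,t=S[k]; c,s=np.cos(t),np.sin(t); return ((P[:,:2]-[x,y])@np.array([[c,-s],[s,c]])).round(4)
e=ray('top',[(223.9,157.4),(266.2,154)],.06); print('lamp ends',loc(e,'crad'),loc(e.mean(0)[None],'crad'))
print('bot',loc(ray('top',[(313.7,139),(334.2,145.8)],.084),'blue'))
print('pots',loc(ray('side',[(282.4,163.9),(292.7,155.7)],.074),'yel'))
```

```text
lamp ends [[-0.0014  0.0764]
 [-0.0018 -0.0735]] [[-0.0016  0.0014]]
bot [[ 0.0006  0.038 ]
 [-0.0021 -0.0374]]
pots [[ 0.0007  0.0345]
 [ 0.0008 -0.0344]]
```

All placements are centred within about 2 mm, and the beaker and cup are untouched. The arm is clear, so I'll let things settle and hand in.

step_arm --dp '[[0,0,0],[0,0,0],[0,0,0],[0,0,0],[0,0,0]]' --angular '[[0,0,0],[0,0,0],[0,0,0],[0,0,0],[0,0,0]]'

```text
time: 39.65
ee_pos: [0.447, -0.1749, 0.1548]
tcp_rot: [-2.422, -2.001, -0.0]
contact_force: [0.1, 1.0, -0.9]
width: 0.0853
```

```bash
python3 -c "
from plant import arm
print(arm.close_job())"
```

```text
the job is handed in; nothing more can be done
None
```

The bench is in order and the job was handed in at about 40 s of the 120 s allowed. Both amber bottles stand in the blue tray and both pots in the yellow tray, one to each bay. The lamp lies in its cradle, and the arm is clear with the gripper empty.

My last pictures showed:
- **Bottles:** about 2 mm from bay centre, measured from the top view.
- **Pots:** about 1 mm from bay centre, from the side view only. The arm hid the yellow tray in the top view.
- **Lamp:** within 2 mm of the cradle centre, along it and level by eye.
- **Bystanders:** the beaker and steel cup stand at the same pixels as at the start, checked by eye. The side view shows everything upright.

One thing disagreed. The reported TCP height did not match the fingertips in the pictures, which stood about 27 mm higher than the stated tool geometry gives. I worked from the pictures: reported TCP heights near or below zero brought no contact with the bench, and every grasp and placing held. The largest contact force in the readings was about 13 N at the wrist, when the first bottle was set down. I don't know the cause of the offset.

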